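# Pack and close the milk-free praline box

## Task

A customer who must not have milk has ordered the assortment in dark chocolate: put the four dark pralines, one after another, into the pockets of the gift box that have their shapes, each sitting upright on the pocket's floor, and then close the box with its lid, pushed home on the base. The four light-brown milk-chocolate twins do not belong in it; leave them where they are. Set the pralines down, do not drop them, since they chip.

Things in the scene. Friction and masses are not known exactly. Their poses are not given: they have to be found in the camera images.
- box_base: mm: loose open base of a slim gift box, 222 x 64, 0.5 kg: burgundy plate 3 thick with a cream insert on it (top at z = 10; 212 x 54 at its foot, 206 x 50 at its top) that has a row of four pockets down to the plate (floor z = 3, 7 deep), each 3.5 larger all round than its praline, the mouth bevelled to 6.5. Origin: centre of the underside; x along the row (heart at -x, baton at +x), z up
- box_lid: mm: burgundy lid with gold lines and a clear window, 221 x 63 outside, 217 x 59 inside, 32 high, about 60 g, lying open side down. Origin: centre of its lower rim; x along its length, z up (top at z = 32). Gripped across its 63 at mid-length. On the box it fits over the insert and its rim rests on the plate at z = 3, either way round
- dark_heart: mm: praline of dark chocolate, nearly black, 25 high (upright sides up to 19.5), about 28 g: heart 30.7 wide along y (across the lobes), with red crumbs on top; origin on the line through the lobe centres, where it is gripped: lobes to x = +9, point to x = -19, at the underside, z up. Its place: at box x = -74.5, y = 0, its axes along the box's (point to -x), standing on the pocket floor
- dark_square: mm: praline of dark chocolate, nearly black, 25 high (upright sides up to 19.5), about 28 g: square, 30 x 30 along x and y, with three white stripes on top; origin at the centre, at the underside, z up. Its place: at box x = -32, y = 0, sides parallel, standing on the pocket floor
- dark_round: mm: praline of dark chocolate, nearly black, 25 high (upright sides up to 19.5), about 28 g: round, 30 in diameter, with gold flakes on top; origin at the centre, at the underside, z up. Its place: at box x = +16, y = 0, standing on the pocket floor
- dark_baton: mm: praline of dark chocolate, nearly black, 25 high (upright sides up to 19.5), about 28 g: baton with rounded ends, 44 long (x) and 22 wide (y), with green crumbs on top; origin at the centre, at the underside, z up. Its place: at box x = +71.5, y = 0, lengthwise along x, standing on the pocket floor
- milk_heart: mm: praline of milk chocolate, light brown, 25 high, loose, to be left alone: heart 30.7 wide along y (across the lobes), with red crumbs on top; origin on the line through the lobe centres, where it is gripped: lobes to x = +9, point to x = -19, at the underside, z up
- milk_square: mm: praline of milk chocolate, light brown, 25 high, loose, to be left alone: square, 30 x 30 along x and y, with three white stripes on top; origin at the centre, at the underside, z up
- milk_round: mm: praline of milk chocolate, light brown, 25 high, loose, to be left alone: round, 30 in diameter, with gold flakes on top; origin at the centre, at the underside, z up
- milk_baton: mm: praline of milk chocolate, light brown, 25 high, loose, to be left alone: baton with rounded ends, 44 long (x) and 22 wide (y), with green crumbs on top; origin at the centre, at the underside, z up
Things that resemble listed ones, but are neither listed nor needed, are in the scene too. Leave any turquoise look-alike of the dark_baton alone.

How it is judged:
By the outcome, as a careful person would: the job done as asked, in the order asked, and still so for the second after the job is handed in, with the robot touching nothing.
It also fails if it takes over 134 s, if anything falls off the work surface, if the arm or the gripper's body presses on something with over 40 N, if the wrist force passes 120 N, or if a joint passes its speed limit or range.

## Robot

A 6-joint arm with a two-finger parallel gripper is mounted at the origin on a cart in front of the work surface, level with it; the furniture and walls round the work are solid. World frame = base frame: x ahead of the robot, y to its left, z up, the work surface at z = 0. Lengths are in m, angles in rad, forces in N, time in s.
With the tool pointing down it reaches from about 0.3 to 0.775 m from the base axis. Payload 14.6 kg.
Tool frame: the origin (TCP) lies at the very end of the fingers, on their centre line; the grasp point (between the pads) lies 19 mm behind it (ctrl.hold_point_z is the distance from the TCP to the grasp point, in m); x points along the fingers, y is the direction in which the jaws open and shut, and the axes are right-handed (so a half turn about x gives the same grasp; the last joint's range is limited). The gripper opens to 94 mm and grips with 3 to 60 N. Pads are 16 mm wide; open, the fingers measure 119 mm over their backs; the gripper's body (75 mm by 177 mm) begins 78 mm behind the grasp point.
Start: joints at [1.035, 0.3, 1.521, -0, 1.321, -0.067], TCP at [0.248, 0.491, 0.205] pointing down, gripper open.
Joint ranges: [-3.03, 3.03], [-0.79, 2.21], [0.23, 2.52], [-1.04, 4.18], [0, 3.07], [-2.55, 2.55]. Speed limits (rad/s): [2.22, 2.22, 2.57, 3.14, 3.14, 3.14].

## Interface

Orientations are given as [roll, pitch, yaw] about the fixed x, y, z axes, in that order (R = Rz(yaw) Ry(pitch) Rx(roll)).
In Python, from station import get_obs, camera, ticket, ctrl gives the robot as it stands.
- The arm moves only by the tool step_arm, never from a script. Its argument "motion" is a list that holds one entry, the list of rows, each a list of 6 numbers: the shift along the tool's x, y, z in m, then the turn, a rotation vector about the tool's x, y, z in degrees. A call has 1 to 12 rows; each row shifts and turns the commanded pose from where the row before left it, along the tool's axes as they then stand; what a row does not reach is not made up. A row lasts 1/8 s, in which the tool goes at most 62.5 mm and 10.7 degrees, less where a joint would pass 70% of its speed; a pose out of reach is approached as far as the arm can. A call is refused whole if a number of a shift passes 0.0625 or a number of a turn 10.7, either way. A call with a gripper value outside its range is refused whole. "fingers" is the finger opening in m, from 0 to 0.094, set as the call begins (left out, the last holds). The fingers move at their own pace and stop on an object; "squeeze" is the grip in N (left out, the last holds). Time passes only in rows, so rows that do not move let the fingers close. It gives the time, the measured TCP pose, the force and the opening at its end, in the units of the state.
- get_obs(): the state, without advancing time (a new reading comes with each control period).
- camera(name): name is "scene" or "top"; returns a dict with "pixels" (400x640x3 uint8, red, green, blue), "fx", "fy", "cx", "cy" (pixels), "k1" (the pictures are not rectified: a ray, as slopes to the right and down, at radius r is drawn at 1 + k1 r^2 times it, then the intrinsics apply), "extrinsics" (4x4, takes a point from world to camera coordinates). Camera axes: x right, y up, looking along -z (the intrinsics and any distortion apply to the point x, -y, -z); pixel columns grow to the right and rows downward; lengths in m; the calibration is good to about 2 mm. A picture is of the moment at which its call begins. There is no depth.
- ticket.hand_in(): hands the job in, once; it reports no verdict.
The state is a dict: "time_s": time; "qpos": joint angles; "joint_vel": joint speeds; "tau": joint torques, N m; "ee_pos": TCP position; "eef_rot": TCP orientation; "force": force on the tool from outside, world axes, zero at the start; "moment": the same for the moment, N m; "grip_width": finger opening in m.
Only numpy, scipy, OpenCV 4.12 (cv2) and the standard library are available. Lean on these libraries where they do the work, as an engineer would, in place of code of your own. Each camera call takes 0.05 s, during which the arm holds its last target.

## Working session

There is one attempt and no reset: what is moved stays moved. The work goes in short steps, Python scripts to look and compute and a tool call to move; the robot and the scene stay as the last step left them, time stands still between calls to the robot, and variables do not carry over. Pictures are saved under pics/ and viewed, and the job is handed in when it is done.

Besides the shell and the picture viewer there is one more tool, called after "Emit:" by a JSON object that holds its "api" and its "payload". step_arm: Moves the arm, as the interface text tells. Its arguments: {"type":"object","properties":{"motion":{"type":"array","items":{"type":"array","items":{"type":"array","items":{"type":"number"}}}},"fingers":{"type":"number"},"squeeze":{"type":"number"}},"required":["motion"]}

```bash
ls; mkdir -p pics
python3 - <<'E'
from station import get_obs, camera, ticket, ctrl
import cv2,numpy as np
print(get_obs()); print(ctrl.hold_point_z)
for n in ("scene","top"):
    c=camera(n); cv2.imwrite(f"pics/{n}0.png",c["pixels"][:,:,::-1]); print({k:v for k,v in c.items() if k!="pixels"})
E
```

```text
pics
{'time_s': 0.0, 'qpos': array([ 1.03540100e+00,  3.00448585e-01,  1.52158349e+00, -3.89290041e-05,
        1.32069721e+00, -6.66440061e-02]), 'joint_vel': array([ 0.00064474,  0.000923  , -0.00223454, -0.0006314 , -0.00090171,
        0.00232964]), 'tau': array([-7.10503482e-04, -5.31806803e+01, -3.52747250e+01,  7.07675633e-02,
        2.43817287e-02, -5.17507726e-05]), 'ee_pos': array([0.24837343, 0.49042898, 0.20489766]), 'eef_rot': array([-1.60427827,  1.56965907, -2.07301993]), 'force': array([0.10719771, 0.63733447, 0.53176814]), 'moment': array([ 0.01522501, -0.00549442,  0.01044499]), 'grip_width': 0.09370347578632675}
0.0188
{'fx': 486.4697288759375, 'fy': 486.4697288759375, 'cx': 318.59901141204006, 'cy': 202.40730335033592, 'k1': -0.02782185229816449, 'extrinsics': array([[ 0.81499427, -0.57937818, -0.01025969, -0.41267686],
       [ 0.25847835,  0.34763361,  0.90129896, -0.17873831],
       [-0.51862634, -0.7372054 ,  0.43307612, -0.94376313],
       [ 0.        ,  0.        ,  0.        ,  1.        ]])}
{'fx': 374.8517069901352, 'fy': 374.8517069901352, 'cx': 315.93456716329075, 'cy': 202.3779509192695, 'k1': -0.05537000239226359, 'extrinsics': array([[-1.88951468e-04, -9.99870626e-01,  1.60840142e-02,
        -7.53737316e-03],
       [ 9.97136571e-01,  1.02791251e-03,  7.56148266e-02,
        -5.36862549e-01],
       [-7.56215769e-02,  1.60522463e-02,  9.97007373e-01,
        -1.06446801e+00],
       [ 0.00000000e+00,  0.00000000e+00,  0.00000000e+00,
         1.00000000e+00]])}
```

View pics/scene0.png

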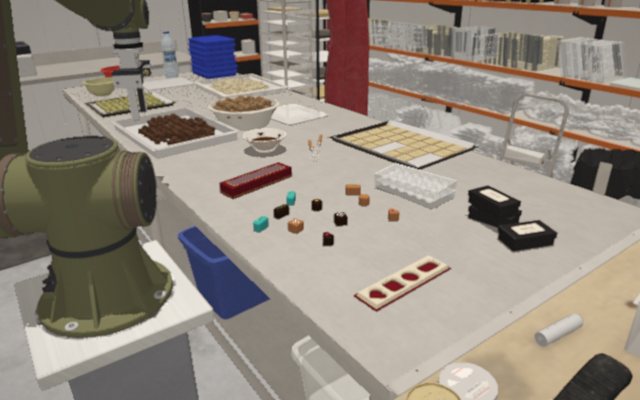

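View pics/top0.png

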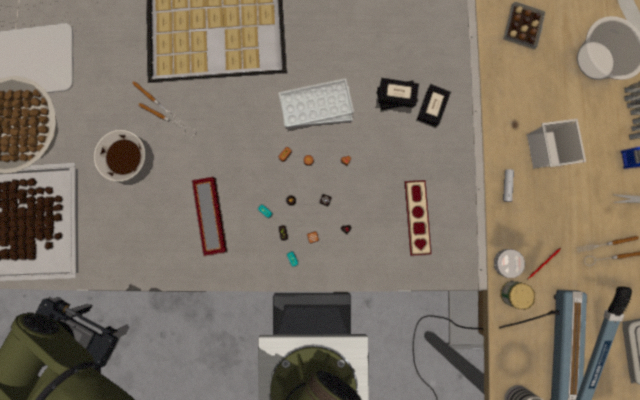

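Run:
```python
import cv2
t=cv2.imread("pics/top0.png"); s=cv2.imread("pics/scene0.png")
cv2.imwrite("pics/tcrop.png",cv2.resize(t[140:275,185:445],None,fx=3,fy=3,interpolation=cv2.INTER_CUBIC))
cv2.imwrite("pics/tcrop2.png",cv2.resize(t[145:270,255:355],None,fx=4.8,fy=4.8,interpolation=cv2.INTER_CUBIC))
cv2.imwrite("pics/scrop.png",cv2.resize(s[155:310,215:460],None,fx=3.2,fy=3.2,interpolation=cv2.INTER_CUBIC))
```

```text
(no output)
```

View pics/tcrop.png

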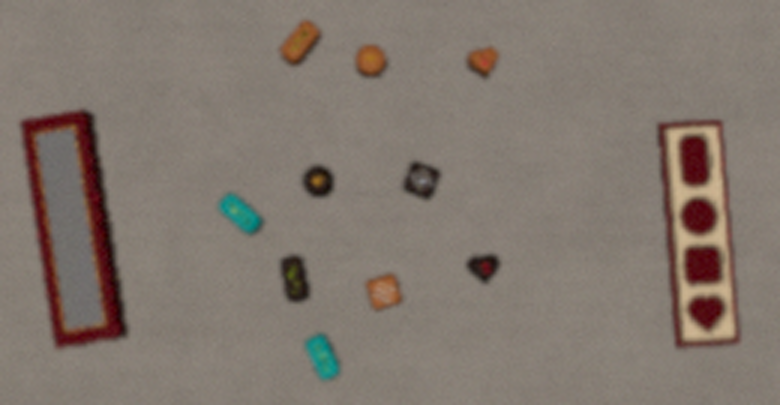

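View pics/tcrop2.png

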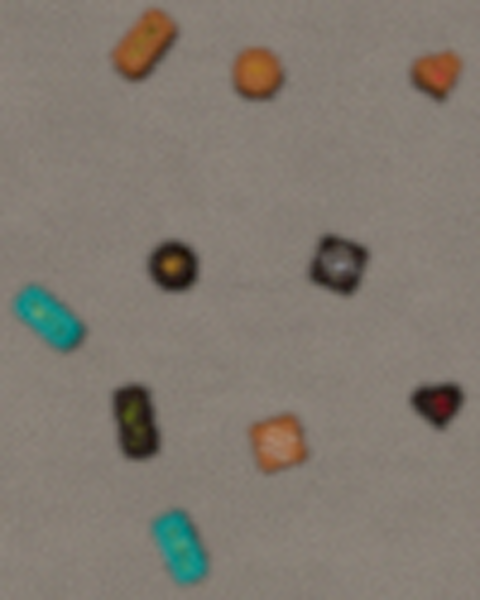

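View pics/scrop.png

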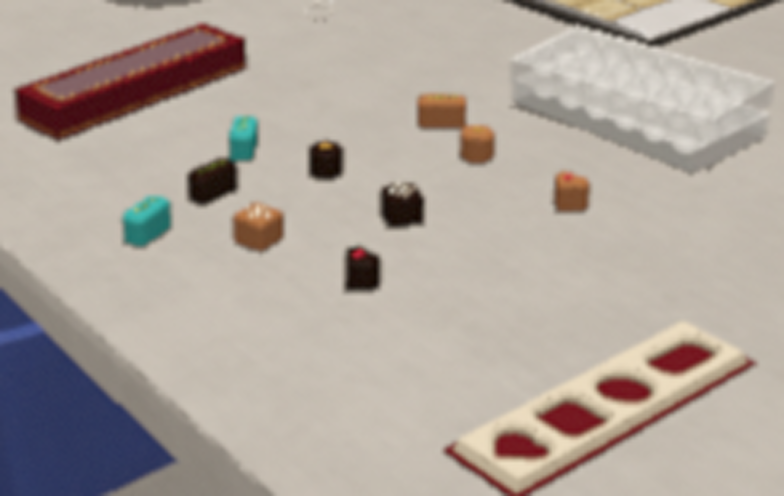

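```bash
cat > h.py <<'E'
import cv2,numpy as np
from station import get_obs, camera, ticket, ctrl
U=4
def ray(c,uv,z):
    K=np.array([[c["fx"],0,c["cx"]],[0,c["fy"],c["cy"]],[0,0,1]])
    p=cv2.undistortPoints(np.array(uv,float).reshape(-1,1,2),K,np.array([c["k1"],0,0,0.])).reshape(-1,2)
    E=c["extrinsics"];R,t=E[:3,:3],E[:3,3]
    d=np.c_[p[:,0],-p[:,1],-np.ones(len(p))]@R   # R^T d
    o=-R.T@t
    s=(z-o[2])/d[:,2]
    return (o+s[:,None]*d)[:,:2]
def up(c): return cv2.resize(c["pixels"],None,fx=U,fy=U,interpolation=cv2.INTER_CUBIC)
def blobs(mask,amin=20):
    cs,_=cv2.findContours(mask.astype(np.uint8),cv2.RETR_EXTERNAL,cv2.CHAIN_APPROX_NONE)
    return [((k.reshape(-1,2)+.5)/U-.5) for k in cs if cv2.contourArea(k)>amin*U*U]
def poly(P):
    P=P.astype(np.float32); m=cv2.moments(P.reshape(-1,1,2)*1)
    return np.array([m["m10"],m["m01"]])/m["m00"], m
def rect(W):  # world pts (m) -> centre, long, short, yaw of long axis deg
    (c,(w,h),a)=cv2.minAreaRect((W*1000).astype(np.float32))
    if w<h: w,h,a=h,w,a+90
    return np.array(c),w,h,(a+90)%180-90
def pca(W):
    c,m=poly((W-W.mean(0))*1000); 
    a=.5*np.degrees(np.arctan2(2*m["mu11"],m["mu20"]-m["mu02"]))
    return c+W.mean(0)*1000,a,abs(m["m00"])
E
cat > meas.py <<'E'
from h import *
for n,(r0,r1,c0,c1) in (("top",(145,275,180,445)),("scene",(150,310,215,465))):
    c=camera(n); I=up(c).astype(int); H=cv2.cvtColor(up(c),cv2.COLOR_RGB2HSV).astype(int)
    roi=np.zeros(I.shape[:2],bool); roi[r0*U:r1*U,c0*U:c1*U]=1
    mx=I.max(2); R,G,B=I[...,0],I[...,1],I[...,2]
    print(n,"dark")
    for k in blobs(roi&(mx<75)):
        W=ray(c,k,.0115); cc,a,A=pca(W); q=rect(W); print("px",k.mean(0).round(1),"cen",cc.round(1),"pca",round(a,1),"A",round(A),"rect",q[0].round(1),round(q[1],1),round(q[2],1),round(q[3],1))
    print("burgundy/red")
    for k in blobs(roi&(R>G+35)&(G<75)&(R-G>0)&(abs(G-B)<30),40):
        for z in (.0,.003,.032):
            W=ray(c,k,z); q=rect(W); print("px",k.mean(0).round(1),z,q[0].round(1),round(q[1],1),round(q[2],1),round(q[3],1))
    print("cream")
    for k in blobs(roi&(R>175)&(R-B>35)&(R-B<120)&(G>140),100):
        W=ray(c,k,.01); q=rect(W); print("px",k.mean(0).round(1),pca(W)[0].round(1),q[0].round(1),round(q[1],1),round(q[2],1),round(q[3],1))
E
python3 meas.py
python3 - <<'E'
import cv2
t=cv2.imread('pics/top0.png')
print(t[215,405:432].tolist()); print(t[216,192:228].tolist())
E
```

```text
top dark
px [282.9 232.6] cen [449.7  88.3] pca 11.9 A 814 rect [449.9  88. ] 42.8 22.1 10.7
px [345.9 228.3] cen [461.5 -94.1] pca -82.7 A 486 rect [463.6 -94.3] 25.8 25.3 -39.3
px [290.9 200.1] cen [544.2  65.9] pca 23.0 A 610 rect [544.4  66. ] 28.5 27.0 0.1
px [324.9 199.5] cen [544.4 -33.8] pca -14.4 A 461 rect [545.4 -34.3] 29.9 29.2 -21.3
px [219.3 214.1] cen [504.9 274. ] pca 10.2 A 1819 rect [503.9 274.3] 221.1 11.9 10.1
burgundy/red
px [419.9 243.1] 0.0 [ 419.6 -314.9] 30.1 29.7 -45.1
px [419.9 243.1] 0.003 [ 419.7 -314. ] 30.0 29.7 -45.1
px [419.9 243.1] 0.032 [ 420.6 -305.4] 29.2 28.9 -45.1
px [418.7 228. ] 0.0 [ 462.3 -311.9] 34.0 33.8 -0.1
px [418.7 228. ] 0.003 [ 462.3 -311. ] 33.9 33.7 -0.1
px [418.7 228. ] 0.032 [ 462.1 -302.5] 33.0 32.8 -0.1
px [417.4 211.7] 0.0 [ 510.9 -308.9] 33.0 32.5 25.9
px [417.4 211.7] 0.003 [ 510.8 -308.1] 33.0 32.4 25.9
px [417.4 211.7] 0.032 [ 509.3 -299.7] 32.1 31.5 25.9
px [415.9 193.1] 0.0 [ 566.3 -305.4] 47.8 25.4 4.5
px [415.9 193.1] 0.003 [ 566.  -304.6] 47.7 25.3 4.5
px [415.9 193.1] 0.032 [ 563.1 -296.3] 46.4 24.7 4.5
px [208.3 216
[... 2386 characters left out ...]
[129, 160, 179], [134, 170, 192], [125, 155, 179], [82, 95, 133], [79, 85, 112], [106, 116, 129], [112, 123, 132], [120, 126, 136]]
[[115, 124, 134], [121, 131, 139], [118, 128, 137], [118, 127, 135], [106, 114, 126], [66, 74, 103], [30, 28, 86], [20, 14, 84], [35, 47, 99], [64, 84, 117], [97, 105, 117], [107, 108, 112], [107, 110, 114], [106, 111, 113], [109, 113, 115], [109, 113, 114], [110, 113, 115], [107, 110, 113], [105, 111, 110], [105, 110, 113], [107, 108, 112], [106, 106, 111], [89, 94, 111], [56, 70, 109], [22, 32, 90], [23, 16, 84], [7, 4, 69], [12, 1, 54], [8, 9, 38], [40, 46, 57], [81, 88, 96], [109, 118, 126], [119, 128, 136], [118, 131, 136], [119, 128, 138], [117, 127, 136]]
```

```bash
cat > meas2.py <<'E'
from h import *
print("t",get_obs()["time_s"])
for n,(r0,r1,c0,c1) in (("top",(145,275,180,445)),("scene",(150,310,215,465))):
    c=camera(n); I=up(c).astype(int)
    roi=np.zeros(I.shape[:2],bool); roi[r0*U:r1*U,c0*U:c1*U]=1
    mx=I.max(2); R,G,B=I[...,0],I[...,1],I[...,2]; E=c["extrinsics"]; print(n,"cam at",(-E[:3,:3].T@E[:3,3]).round(3))
    m=(roi&((mx<75)|(R-B>45)|(R-G>30))).astype(np.uint8); m=cv2.morphologyEx(m,cv2.MORPH_CLOSE,cv2.getStructuringElement(cv2.MORPH_ELLIPSE,(9,9)))
    for k in blobs(m):
        px=k.mean(0); W=ray(c,k,.0115); cc,a,A=pca(W); q=rect(W)
        if q[1]<90: print("px",px.round(1),"cen",cc.round(1),"pca",round(a,1),"A",round(A),"rect",q[0].round(1),round(q[1],1),round(q[2],1),round(q[3],1))
    for th in (27,32):
      for k in blobs(roi&(R-B>th),400):
        for z in (0.,.003,.01,.032):
            W=ray(c,k,z); q=rect(W)
            print("BOX",th,"px",k.mean(0).round(1),z,"pca",pca(W)[0].round(1),q[0].round(1),round(q[1],1),round(q[2],1),round(q[3],1))
    if n=="top":
        w=roi.copy(); w[:,240*U:]=0
        for k in blobs(w&(R-B<16)&(mx>80)&(mx<125),200):
            W=ray(c,k,.032); q=rect(W); print("window",k.mean(0).round(1),pca(W)[0].round(1),q[0].round(1),round(q[1],1),round(q[2],1),round(q[3],1))
E
python3 meas2.py
```

```text
t 0.2
top cam at [0.455 0.01  1.102]
px [312.5 236.8] cen [437.5   2.6] pca -34.2 A 798 rect [437.4   2.4] 29.8 29.7 -73.5
px [282.9 232.5] cen [449.8  88.2] pca 12.1 A 811 rect [449.7  88.1] 42.9 21.8 11.6
px [345.8 228.4] cen [461.4 -94.2] pca -84.0 A 486 rect [463.4 -94.4] 25.5 25.3 -41.2
px [290.8 200.1] cen [544.1  66. ] pca 20.3 A 609 rect [544.4  66.4] 28.6 26.2 0.2
px [325.  199.7] cen [545.3 -34. ] pca -15.2 A 769 rect [545.2 -34.1] 30.2 29.1 -20.2
px [345.8 159.4] cen [664.7 -95.5] pca -69.1 A 523 rect [666.4 -95. ] 27.0 26.0 -33.9
px [308.1 159.5] cen [664.3  15.8] pca 9.1 A 661 rect [664.2  15.9] 29.1 28.7 0.1
px [284.5 153.3] cen [682.2  85.3] pca -37.8 A 898 rect [682.3  85.2] 44.1 23.0 -39.4
BOX 27 px [417.6 217.5] 0.0 pca [ 494.7 -309.2] [ 494.7 -309.5] 224.0 66.7 3.2
BOX 27 px [417.6 217.5] 0.003 pca [ 494.6 -308.4] [ 494.6 -308.7] 223.4 66.5 3.2
BOX 27 px [417.6 217.5] 0.01 pca [ 494.4 -306.3] [ 494.4 -306.6] 222.0 66.1 3.2
BOX 27 px [417.6 217.5] 0.032 pca [ 493.6 -300. ] [ 493.6 -300.3] 217.5 64.8 3.2
BOX 27 px [208.1 216.1] 0.0 pca [499.2 309.5] [499.4 309.5] 229
[... 3065 characters left out ...]
0.032 pca [ 464.2 -339.9] [ 464.3 -339.9] 213.6 62.4 3.6
BOX 32 px [255.3 179.2] 0.0 pca [518.7 337.5] [519.7 337.7] 274.0 126.2 10.2
BOX 32 px [255.3 179.2] 0.003 pca [515.4 331.1] [516.4 331.3] 272.5 125.5 10.2
BOX 32 px [255.3 179.2] 0.01 pca [507.6 316.1] [508.6 316.3] 269.1 124.0 10.2
BOX 32 px [255.3 179.2] 0.032 pca [483.3 269. ] [484.3 269.2] 258.5 119.1 10.2
BOX 32 px [422.8 152.8] 0.0 pca [1063.6  202.4] [1068.4  174.6] 280.3 111.5 -36.8
BOX 32 px [422.8 152.8] 0.003 pca [1057.4  196.7] [1062.2  169. ] 278.8 110.9 -36.8
BOX 32 px [422.8 152.8] 0.01 pca [1042.9  183.4] [1047.7  156. ] 275.3 109.5 -36.8
BOX 32 px [422.8 152.8] 0.032 pca [997.3 141.6] [1001.9  115.3] 264.4 105.1 -36.8
```

Run:
```python
from h import *
c=camera("top"); p=c["pixels"][:,:,::-1]
cv2.imwrite("pics/heart.png",cv2.resize(p[215:242,330:362],None,fx=20,fy=20,interpolation=cv2.INTER_CUBIC))
I=up(c).astype(int); mx=I.max(2);R,G,B=I[...,0],I[...,1],I[...,2]
roi=np.zeros(I.shape[:2],bool); roi[215*U:242*U,330*U:362*U]=1
for th in (60,75,85,95):
    m=(roi&((mx<th)|(R-G>25))).astype(np.uint8)
    m=cv2.morphologyEx(m,cv2.MORPH_CLOSE,np.ones((7,7),np.uint8))
    for k in blobs(m):
        W=ray(c,k,.0115)*1000; cc,a,A=pca(W/1000)
        # third-moment skew dir & farthest point from centroid
        d=W-cc; r=np.hypot(*d.T); far=d[r>np.quantile(r,.97)].mean(0)
        # symmetric axis: fill and minimise asymmetry via 3rd harmonic of radius
        th3=np.unwrap(np.arctan2(d[:,1],d[:,0]));tt=np.linspace(-np.pi,np.pi,361)[:-1]
        o=np.argsort(np.arctan2(d[:,1],d[:,0])); rr=np.interp(tt,np.arctan2(d[:,1],d[:,0])[o],r[o],period=2*np.pi)
        h=[np.angle((rr*np.exp(-1j*n*tt)).sum()) for n in (1,2,3)]
        tri=cv2.minEnclosingTriangle(W.astype(np.float32).reshape(-1,1,2))[1].reshape(-1,2)
        print(th,cc.round(1),"A",A,"pca",a,"far",np.degrees(np.arctan2(far[1],far[0])),"h3",np.degrees(-h[2]/-3)%120, "h2",np.degrees(h[1]/2), tri.round(1).tolist())
```

```text
60 [461.6 -94.1] A 404.9797243600783 pca -80.53043587714583 far -59.2338271168176 h3 53.27785836183046 h2 80.89438192877073 [[445.8999938964844, -95.0999984741211], [468.29998779296875, -72.80000305175781], [473.29998779296875, -115.80000305175781]]
75 [461.4 -94.3] A 490.6153451701113 pca -83.21076386264426 far 58.057514983139 h3 52.531276874439975 h2 83.91439314947347 [[442.0, -97.5999984741211], [468.8999938964844, -70.69999694824219], [473.70001220703125, -113.69999694824219]]
85 [461.4 -94.3] A 544.5390991185549 pca -83.49891143444908 far 84.39641299455974 h3 52.948990858070744 h2 84.17502573003325 [[442.1000061035156, -96.80000305175781], [469.6000061035156, -69.30000305175781], [474.5, -116.5999984741211]]
95 [461.4 -94.3] A 602.16787573174 pca -83.58398511361126 far 80.85304946479081 h3 52.76124648336807 h2 84.19103207322694 [[441.79998779296875, -96.30000305175781], [470.1000061035156, -68.0], [475.3999938964844, -119.0999984741211]]
```

View pics/heart.png

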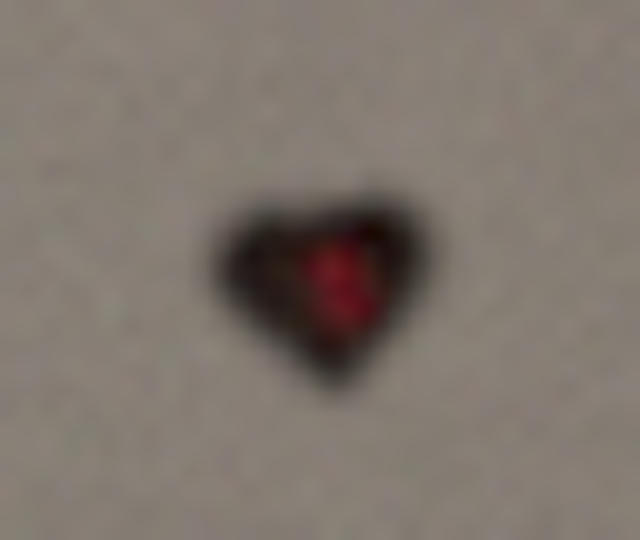

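```bash
cat > plan.py <<'E'
import sys,numpy as np
from station import get_obs
from scipy.spatial.transform import Rotation as Ro
def st():
    o=get_obs(); R=Ro.from_euler('xyz',o["eef_rot"]); M=R.as_matrix()
    phi=np.degrees(np.arctan2(M[1,1],M[0,1])); return o,M,phi
def plan(x,y,z,phi):  # mm, deg (jaw direction, mod 180)
    o,M,p0=st(); d=(phi-p0+90)%180-90
    f=np.radians(p0+d); Y=np.array([np.cos(f),np.sin(f),0]);X=np.array([0,0,-1.]);T=np.c_[X,Y,np.cross(X,Y)]
    rv=np.degrees(Ro.from_matrix(M.T@T).as_rotvec())
    D=np.array([x,y,z])-o["ee_pos"]*1000
    print("t",round(o["time_s"],2),"at",(o["ee_pos"]*1000).round(1),"phi",round(p0,1),"tilt x",M[:,0].round(4),"q1,q6",o["qpos"][[0,5]].round(2),"F",o["force"].round(1),"w",round(o["grip_width"]*1000,1))
    print(" turn(rotvec tool)",rv.round(2)," then shift in turned tool axes mm",(T.T@D).round(1), "world",D.round(1))
def place(s): # box coordinates mm -> world
    bx,by,a=495.,-309.,np.radians(3.4); return bx+s*np.cos(a),by+s*np.sin(a)
if __name__=="__main__": plan(*map(float,sys.argv[1:5]))
E
python3 plan.py 464.2 -93.9 9 97
```

```text
t 0.35 at [248.5 490.6 205.3] phi 63.1 tilt x [-1.e-04 -3.e-04 -1.e+00] q1,q6 [ 1.04 -0.07] F [ 1.  -0.6 -1. ] w 94.2
 turn(rotvec tool) [-3.386e+01 -0.000e+00  2.000e-02]  then shift in turned tool axes mm [ 196.3 -606.4  142.9] world [ 215.7 -584.5 -196.3]
```

Emit:
{"api": "step_arm", "payload": {"motion": [[[0.025,0,0,-8.5,0,0],[0.025,0,0,-8.5,0,0],[0.025,0,0,-8.5,0,0],[0.025,0,0,-8.4,0,0],[0,-0.055,0.013,0,0,0],[0,-0.055,0.013,0,0,0],[0,-0.055,0.013,0,0,0],[0,-0.055,0.013,0,0,0],[0,-0.055,0.013,0,0,0],[0,-0.055,0.013,0,0,0],[0,-0.055,0.013,0,0,0],[0,-0.055,0.013,0,0,0]]], "fingers": 0.055, "squeeze": 6}}

```text
time_s: 1.85
ee_pos: [0.4061, 0.0649, 0.1057]
eef_rot: [0.016, 1.57, 0.139]
force: [1.1, 0.8, 0.1]
grip_width: 0.0551
```

Emit:
{"api": "step_arm", "payload": {"motion": [[[0,-0.055,0.013,0,0,0],[0,-0.055,0.013,0,0,0],[0,-0.055,0.013,0,0,0],[0,0,0,0,0,0],[0,0,0,0,0,0],[0,0,0,0,0,0]]]}}

```text
time_s: 2.6
ee_pos: [0.4644, -0.0913, 0.1055]
eef_rot: [2.13, 1.571, 2.254]
force: [0.7, 0.2, -0.8]
grip_width: 0.0546
```

```bash
python3 plan.py 464.2 -93.9 9 97
python3 - <<'E'
from h import *
c=camera("scene");p=c["pixels"][:,:,::-1]; cv2.imwrite("pics/s1.png",cv2.resize(p[130:290,220:440],None,fx=3.5,fy=3.5))
c=camera("top");p=c["pixels"][:,:,::-1]; cv2.imwrite("pics/t1.png",cv2.resize(p[140:300,220:440],None,fx=3.5,fy=3.5))
E
```

```text
t 2.6 at [464.4 -91.3 105.5] phi 97.1 tilt x [-1.e-04  1.e-04 -1.e+00] q1,q6 [-0.27 -1.97] F [ 0.7  0.2 -0.8] w 54.6
 turn(rotvec tool) [ 0.12 -0.   -0.  ]  then shift in turned tool axes mm [96.5 -2.6 -0.5] world [ -0.2  -2.6 -96.5]
```

View pics/s1.png

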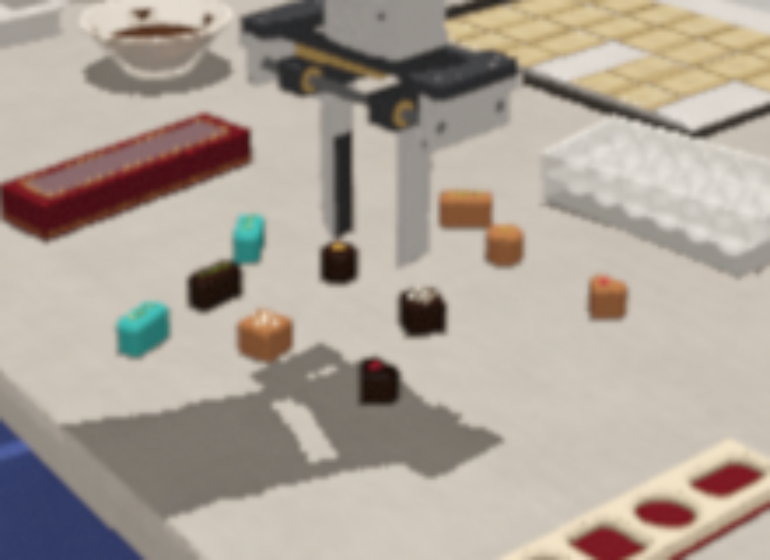

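View pics/t1.png

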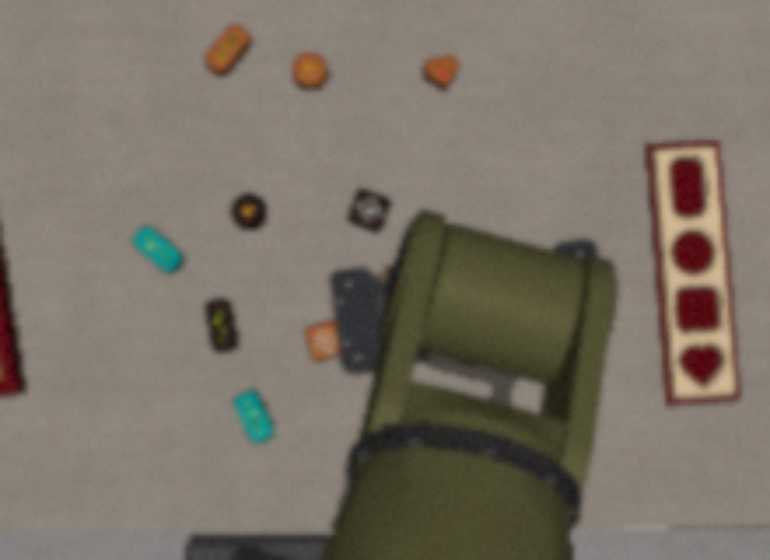

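The gripper hangs open above the dark heart, with red crumbs, at about (328,238) in the scene picture. All the pralines are where they were. I go down on it now.

Emit:
{"api": "step_arm", "payload": {"motion": [[[0.03,-0.0026,0,0,0,0],[0.03,0,0,0,0,0],[0.02,0,0,0,0,0],[0.01,0,0,0,0,0],[0.0065,0,0,0,0,0],[0,0,0,0,0,0],[0,0,0,0,0,0]]]}}

```text
time_s: 3.58
ee_pos: [0.4652, -0.0949, 0.0095]
eef_rot: [-0.393, 1.57, -0.27]
force: [0.7, -0.7, 0.2]
grip_width: 0.0552
```

Emit:
{"api": "step_arm", "payload": {"motion": [[[0,0,0,0,0,0],[0,0,0,0,0,0],[0,0,0,0,0,0],[0,0,0,0,0,0],[0,0,0,0,0,0],[0,0,0,0,0,0]]], "fingers": 0.02}}

```text
time_s: 4.32
ee_pos: [0.4649, -0.0949, 0.009]
eef_rot: [-0.423, 1.571, -0.3]
force: [-0.2, 0.4, 2.6]
grip_width: 0.0303
```

```bash
python3 plan.py 464.2 -93.9 9 97
python3 - <<'E'
from h import *
c=camera("scene");p=c["pixels"][:,:,::-1]; cv2.imwrite("pics/s2.png",cv2.resize(p[190:270,270:390],None,fx=6,fy=6))
E
```

```text
t 4.33 at [464.9 -94.9   9. ] phi 97.0 tilt x [ 1.e-04 -0.e+00 -1.e+00] q1,q6 [-0.28 -1.97] F [-0.2  0.4  2.6] w 30.3
 turn(rotvec tool) [0.04 0.01 0.  ]  then shift in turned tool axes mm [ 0.   1.1 -0.6] world [-0.7  1.  -0. ]
```

View pics/s2.png

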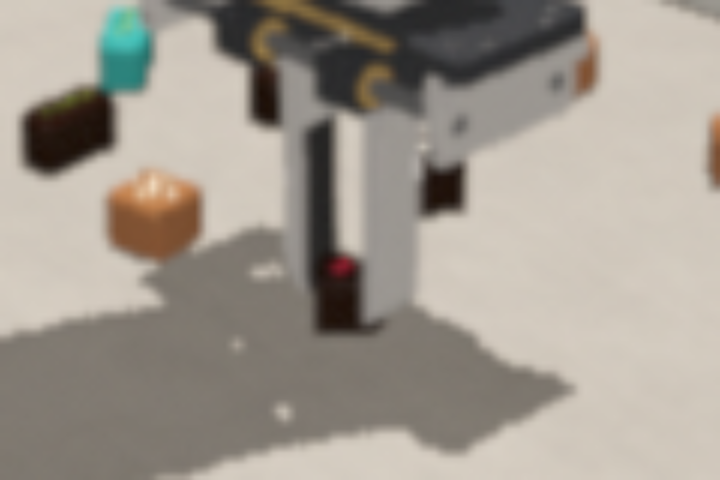

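The jaws stopped at 30.3 mm, which matches the heart's 30.7 across the lobes, and the red crumbs show between the fingers. Lift it.

Emit:
{"api": "step_arm", "payload": {"motion": [[[-0.01,0,0,0,0,0],[-0.02,0,0,0,0,0],[-0.03,0,0,3.6,0,0],[0,0,0,0,0,0],[0,0,0,0,0,0]]]}}

```text
time_s: 5.0
ee_pos: [0.4646, -0.0948, 0.0685]
eef_rot: [2.862, 1.57, 2.923]
force: [1.0, -0.1, 0.1]
grip_width: 0.0301
```

```bash
python3 plan.py 420.6 -313.4 12 93.4
```

```text
t 5.0 at [464.6 -94.8  68.5] phi 93.5 tilt x [-5.e-04  1.e-04 -1.e+00] q1,q6 [-0.28 -1.91] F [ 1.  -0.1  0.1] w 30.1
 turn(rotvec tool) [ 0.09 -0.03 -0.01]  then shift in turned tool axes mm [  56.5 -215.6  -56.9] world [ -44.  -218.6  -56.5]
```

Emit:
{"api": "step_arm", "payload": {"motion": [[[0,-0.036,-0.0095,0,0,0],[0,-0.036,-0.0095,0,0,0],[0,-0.036,-0.0095,0,0,0],[0,-0.036,-0.0095,0,0,0],[0,-0.036,-0.0095,0,0,0],[0,-0.036,-0.0095,0,0,0],[0.03,0,0,0,0,0],[0,0,0,0,0,0],[0,0,0,0,0,0]]]}}

```text
time_s: 6.12
ee_pos: [0.4211, -0.3136, 0.0392]
eef_rot: [2.386, 1.57, 2.447]
force: [-0.5, 0.6, 0.2]
grip_width: 0.0304
```

```bash
python3 plan.py 420.6 -313.4 12 93.4
python3 - <<'E'
from h import *
c=camera("scene");p=c["pixels"][:,:,::-1]; cv2.imwrite("pics/s3.png",cv2.resize(p[230:320,330:460],None,fx=6,fy=6,interpolation=cv2.INTER_CUBIC))
c=camera("top");p=c["pixels"][:,:,::-1]; cv2.imwrite("pics/t3.png",cv2.resize(p[160:270,350:450],None,fx=5,fy=5,interpolation=cv2.INTER_CUBIC))
E
```

```text
t 6.12 at [ 421.1 -313.6   39.2] phi 93.5 tilt x [-4.e-04  3.e-04 -1.e+00] q1,q6 [-0.71 -2.34] F [-0.5  0.6  0.2] w 30.4
 turn(rotvec tool) [ 0.09 -0.02 -0.02]  then shift in turned tool axes mm [27.2  0.2 -0.5] world [ -0.5   0.2 -27.2]
```

View pics/s3.png

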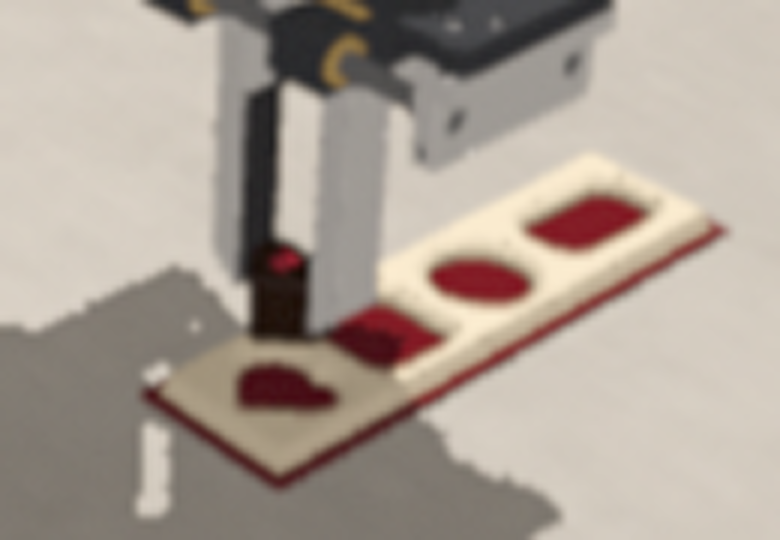

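View pics/t3.png

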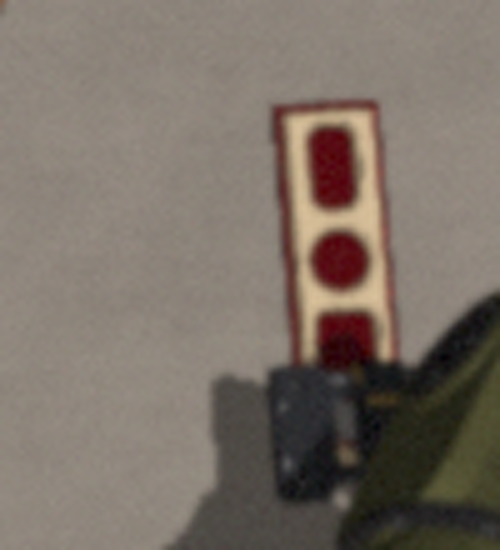

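The heart hangs upright above its pocket, which is at about (377,295) in the scene picture. I lower it in two stages and check the force between them.

Emit:
{"api": "step_arm", "payload": {"motion": [[[0.01,0,-0.0005,0,0,0],[0.007,0,0,0,0,0],[0.004,0,0,0,0,0],[0.002,0,0,0,0,0],[0,0,0,0,0,0],[0,0,0,0,0,0]]]}}

```text
time_s: 6.98
ee_pos: [0.4205, -0.314, 0.0161]
eef_rot: [-0.756, 1.57, -0.696]
force: [-0.4, -0.1, -0.0]
grip_width: 0.0301
```

Emit:
{"api": "step_arm", "payload": {"motion": [[[0.002,0,0,0,0,0],[0.001,0,0,0,0,0],[0.001,0,0,0,0,0],[0,0,0,0,0,0],[0,0,0,0,0,0]]]}}

```text
time_s: 7.6
ee_pos: [0.4205, -0.3139, 0.012]
eef_rot: [-0.605, 1.571, -0.545]
force: [-1.3, 1.3, 2.6]
grip_width: 0.0301
```

```bash
python3 plan.py 420.6 -313.4 12 93.4
python3 - <<'E'
from h import *
c=camera("scene");p=c["pixels"][:,:,::-1]; cv2.imwrite("pics/s4.png",cv2.resize(p[230:320,330:460],None,fx=6,fy=6,interpolation=cv2.INTER_CUBIC))
E
```

```text
t 7.6 at [ 420.5 -313.9   12. ] phi 93.4 tilt x [ 0. -0. -1.] q1,q6 [-0.71 -2.34] F [-1.3  1.3  2.6] w 30.1
 turn(rotvec tool) [0.04 0.   0.  ]  then shift in turned tool axes mm [0.  0.5 0.2] world [ 0.1  0.5 -0. ]
```

View pics/s4.png

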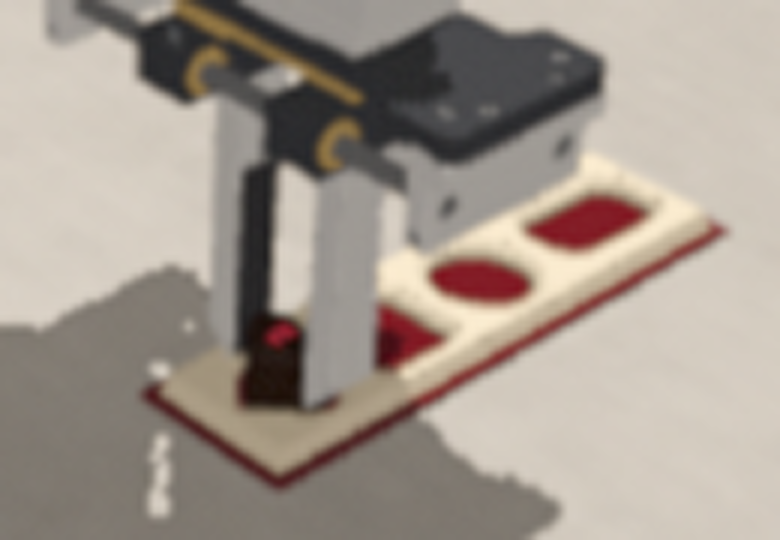

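Emit:
{"api": "step_arm", "payload": {"motion": [[[0,0,0,0,0,0],[0,0,0,0,0,0],[0,0,0,0,0,0],[-0.02,0,0,0,0,0],[-0.03,0,0,0,0,0],[-0.04,0,0,0,0,0],[0,0,0,0,0,0],[0,0,0,0,0,0]]], "fingers": 0.05}}

```text
time_s: 8.65
ee_pos: [0.4202, -0.3136, 0.1012]
eef_rot: [2.374, 1.57, 2.434]
force: [-0.6, 0.3, -0.0]
grip_width: 0.0497
```

```bash
python3 plan.py 545.2 -34.1 9 69.8
```

```text
t 8.65 at [ 420.2 -313.6  101.2] phi 93.4 tilt x [-6.e-04  5.e-04 -1.e+00] q1,q6 [-0.71 -2.34] F [-0.6  0.3 -0. ] w 49.7
 turn(rotvec tool) [ 2.364e+01 -4.000e-02 -2.000e-02]  then shift in turned tool axes mm [ 92.2 305.5  20.8] world [125.  279.5 -92.2]
```

Emit:
{"api": "step_arm", "payload": {"motion": [[[0,0,0,7.9,0,0],[0,0,0,7.9,0,0],[0,0,0,7.8,0,0],[0,0.051,0.0035,0,0,0],[0,0.051,0.0035,0,0,0],[0,0.051,0.0035,0,0,0],[0,0.051,0.0035,0,0,0],[0,0.051,0.0035,0,0,0],[0,0.051,0.0035,0,0,0],[0,0,0,0,0,0],[0,0,0,0,0,0],[0,0,0,0,0,0]]]}}

```text
time_s: 10.15
ee_pos: [0.5451, -0.0349, 0.1015]
eef_rot: [-2.785, 1.57, -3.138]
force: [0.3, 0.0, 0.5]
grip_width: 0.0503
```

```bash
python3 plan.py 545.2 -34.1 9 69.8
python3 - <<'E'
from h import *
c=camera("scene");p=c["pixels"][:,:,::-1]; cv2.imwrite("pics/s5.png",cv2.resize(p[180:320,300:460],None,fx=5,fy=4.2,interpolation=cv2.INTER_CUBIC))
c=camera("top");p=c["pixels"][:,:,::-1]; cv2.imwrite("pics/t5.png",cv2.resize(p[160:270,350:450],None,fx=5,fy=5,interpolation=cv2.INTER_CUBIC))
E
```

```text
t 10.15 at [545.1 -34.9 101.5] phi 69.8 tilt x [-8.e-04 -0.e+00 -1.e+00] q1,q6 [-0.13 -1.35] F [0.3 0.  0.5] w 50.3
 turn(rotvec tool) [-0.04 -0.04  0.02]  then shift in turned tool axes mm [92.5  0.8 -0.2] world [  0.1   0.8 -92.5]
```

View pics/s5.png

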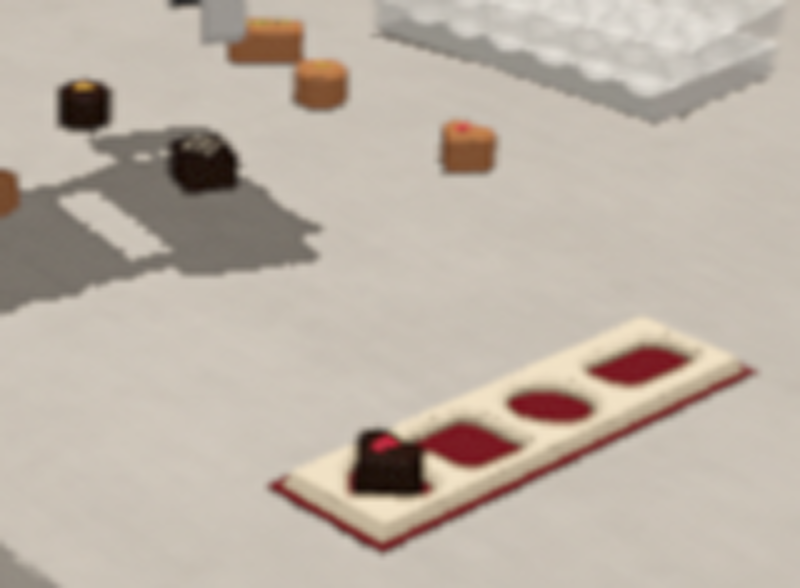

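View pics/t5.png

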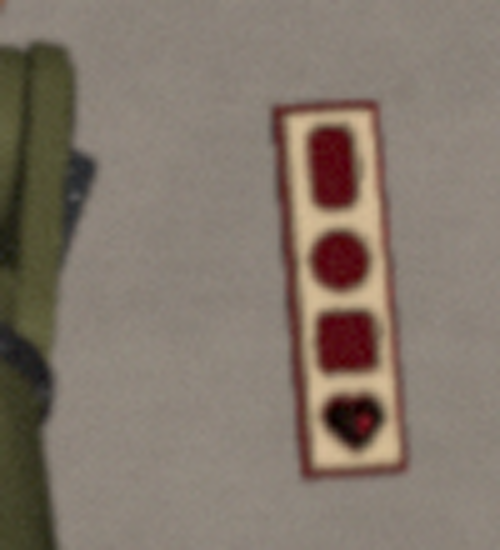

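The heart sits upright in its pocket and the box has not moved. The next one is the dark square with white stripes, at scene (340,218).

Emit:
{"api": "step_arm", "payload": {"motion": [[[0.03,0.0006,0,0,0,0],[0.03,0,0,0,0,0],[0.02,0,0,0,0,0],[0.009,0,0,0,0,0],[0.0035,0,0,0,0,0],[0,0,0,0,0,0],[0,0,0,0,0,0]]]}}

```text
time_s: 11.12
ee_pos: [0.5462, -0.0334, 0.0101]
eef_rot: [0.229, 1.57, -0.123]
force: [-0.5, -0.1, -0.0]
grip_width: 0.0499
```

Emit:
{"api": "step_arm", "payload": {"motion": [[[0,0,0,0,0,0],[0,0,0,0,0,0],[0,0,0,0,0,0],[0,0,0,0,0,0],[0,0,0,0,0,0],[0,0,0,0,0,0]]], "fingers": 0.02}}

```text
time_s: 11.88
ee_pos: [0.5459, -0.0333, 0.0096]
eef_rot: [0.236, 1.571, -0.116]
force: [-1.8, 1.2, 4.8]
grip_width: 0.0297
```

Emit:
{"api": "step_arm", "payload": {"motion": [[[-0.01,0,0,0,0,0],[-0.02,0,0,0,0,0],[-0.03,0,0,-7.9,0,0],[0,0,0,-7.9,0,0],[0,0,0,-7.8,0,0],[0,0,0,0,0,0],[0,0,0,0,0,0]]]}}

```text
time_s: 12.75
ee_pos: [0.5458, -0.0333, 0.0696]
eef_rot: [1.794, 1.571, 1.851]
force: [-0.2, 0.4, 0.0]
grip_width: 0.0303
```

```bash
python3 -c "
from plan import *
plan(*place(-32),12,93.4)"
python3 - <<'E'
from h import *
c=camera("scene");p=c["pixels"][:,:,::-1]; cv2.imwrite("pics/s6.png",cv2.resize(p[130:250,270:410],None,fx=5,fy=5,interpolation=cv2.INTER_CUBIC))
E
```

```text
t 12.75 at [545.8 -33.3  69.6] phi 93.3 tilt x [-0.  0. -1.] q1,q6 [-0.13 -1.76] F [-0.2  0.4  0. ] w 30.3
 turn(rotvec tool) [-0.13 -0.   -0.  ]  then shift in turned tool axes mm [  57.6 -272.2  -99.1] world [ -82.8 -277.6  -57.6]
```

View pics/s6.png

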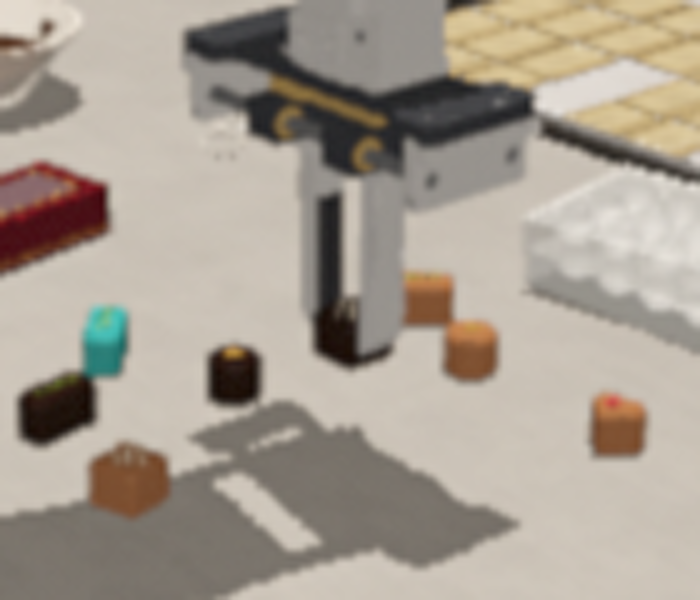

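Emit:
{"api": "step_arm", "payload": {"motion": [[[0,-0.034,-0.0124,0,0,0],[0,-0.034,-0.0124,0,0,0],[0,-0.034,-0.0124,0,0,0],[0,-0.034,-0.0124,0,0,0],[0,-0.034,-0.0124,0,0,0],[0,-0.034,-0.0124,0,0,0],[0,-0.034,-0.0124,0,0,0],[0,-0.034,-0.0124,0,0,0],[0.025,0,0,0,0,0],[0,0,0,0,0,0],[0,0,0,0,0,0],[0,0,0,0,0,0]]]}}

```text
time_s: 14.3
ee_pos: [0.4637, -0.3107, 0.0454]
eef_rot: [-0.736, 1.57, -0.675]
force: [0.3, 0.2, -0.5]
grip_width: 0.0299
```

```bash
python3 -c "
from plan import *
plan(*place(-32),12.6,93.4)"
python3 - <<'E'
from h import *
c=camera("scene");p=c["pixels"][:,:,::-1]; cv2.imwrite("pics/s7.png",cv2.resize(p[230:320,330:460],None,fx=6,fy=6,interpolation=cv2.INTER_CUBIC))
E
```

```text
t 14.3 at [ 463.7 -310.7   45.4] phi 93.5 tilt x [ 1.e-03 -8.e-04 -1.e+00] q1,q6 [-0.66 -2.29] F [ 0.3  0.2 -0.5] w 29.9
 turn(rotvec tool) [0.06 0.05 0.05]  then shift in turned tool axes mm [32.8 -0.2 -0.6] world [ -0.6  -0.2 -32.8]
```

View pics/s7.png

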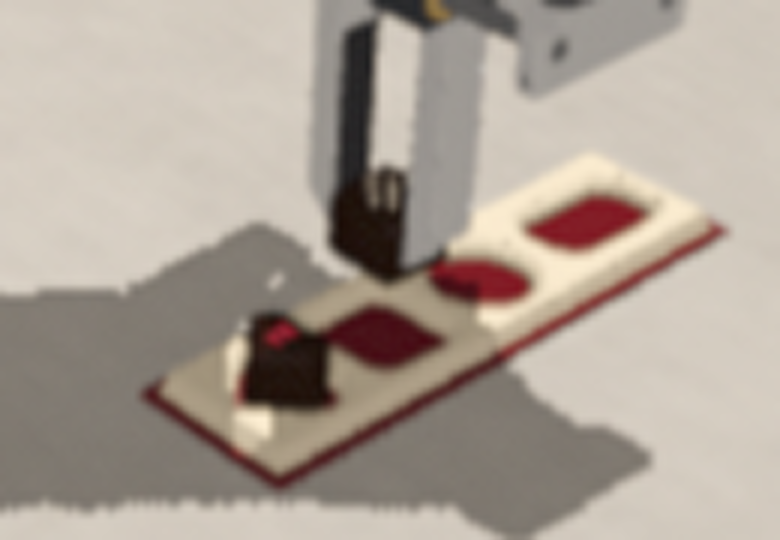

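The square is held upright above its pocket, clear of the heart. I lower it.

Emit:
{"api": "step_arm", "payload": {"motion": [[[0.012,0,-0.0005,0,0,0],[0.01,0,0,0,0,0],[0.004,0,0,0,0,0],[0.003,0,0,0,0,0],[0,0,0,0,0,0],[0,0,0,0,0,0]]]}}

```text
time_s: 15.1
ee_pos: [0.4627, -0.3109, 0.0157]
eef_rot: [-0.78, 1.57, -0.72]
force: [-0.3, 0.2, -0.5]
grip_width: 0.0299
```

Emit:
{"api": "step_arm", "payload": {"motion": [[[0.002,0,0,0,0,0],[0.001,0,0,0,0,0],[0.0008,0,0,0,0,0],[0,0,0,0,0,0],[0,0,0,0,0,0]]]}}

```text
time_s: 15.72
ee_pos: [0.4628, -0.3108, 0.0122]
eef_rot: [-0.37, 1.57, -0.31]
force: [-1.2, 2.4, 5.2]
grip_width: 0.0298
```

Contact at 5 N at floor height. I release it and move on to the round one.

Emit:
{"api": "step_arm", "payload": {"motion": [[[0,0,0,0,0,0],[0,0,0,0,0,0],[0,0,0,0,0,0],[-0.02,0,0,0,0,0],[-0.03,0,0,0,0,0],[-0.04,0,0,0,0,0],[0,0,0,0,0,0],[0,0,0,0,0,0]]], "fingers": 0.05}}

```text
time_s: 16.73
ee_pos: [0.4623, -0.3106, 0.1009]
eef_rot: [2.427, 1.57, 2.487]
force: [-0.5, -0.1, -0.3]
grip_width: 0.0501
```

```bash
python3 plan.py 544.2 66.1 9 93.4
```

```text
t 16.73 at [ 462.3 -310.6  100.9] phi 93.4 tilt x [-7.e-04  5.e-04 -1.e+00] q1,q6 [-0.66 -2.29] F [-0.5 -0.1 -0.3] w 50.1
 turn(rotvec tool) [ 0.04 -0.04 -0.03]  then shift in turned tool axes mm [ 91.9 371.2 104.1] world [ 81.9 376.7 -91.9]
```

Emit:
{"api": "step_arm", "payload": {"motion": [[[0,0.0465,0.013,0,0,0],[0,0.0465,0.013,0,0,0],[0,0.0465,0.013,0,0,0],[0,0.0465,0.013,0,0,0],[0,0.0465,0.013,0,0,0],[0,0.0465,0.013,0,0,0],[0,0.0465,0.013,0,0,0],[0,0.0465,0.013,0,0,0],[0,0,0,0,0,0],[0,0,0,0,0,0],[0,0,0,0,0,0]]]}}

```text
time_s: 18.1
ee_pos: [0.5438, 0.0657, 0.1012]
eef_rot: [-3.01, 1.57, -2.951]
force: [-0.4, 0.5, -1.1]
grip_width: 0.0498
```

```bash
python3 plan.py 544.2 66.1 9 93.4
python3 - <<'E'
from h import *
c=camera("scene");p=c["pixels"][:,:,::-1]; cv2.imwrite("pics/s8.png",cv2.resize(p[170:320,260:460],None,fx=4,fy=4,interpolation=cv2.INTER_CUBIC))
E
```

```text
t 18.1 at [543.8  65.7 101.2] phi 93.4 tilt x [-8.e-04 -2.e-04 -1.e+00] q1,q6 [ 0.05 -1.58] F [-0.4  0.5 -1.1] w 49.8
 turn(rotvec tool) [-0.03 -0.05  0.01]  then shift in turned tool axes mm [92.2  0.4  0.4] world [  0.4   0.4 -92.2]
```

View pics/s8.png

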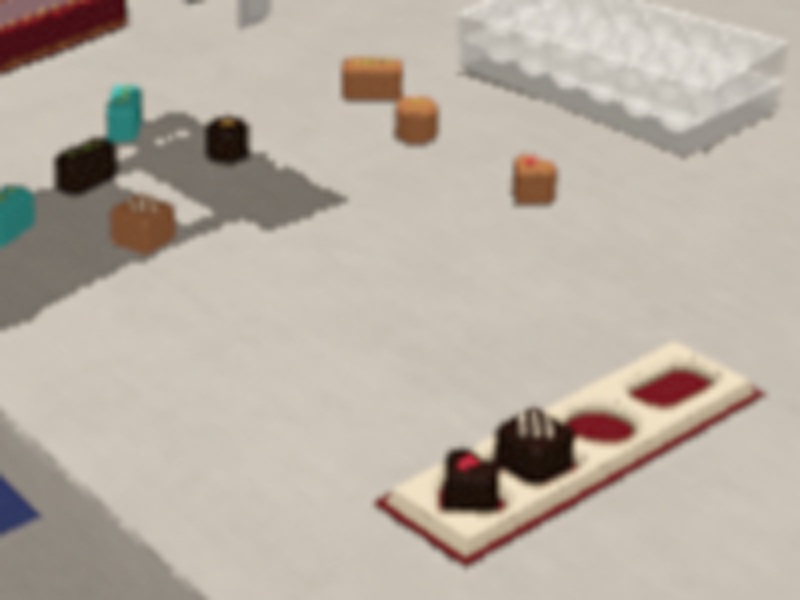

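The heart and the square both sit upright. The next one is the dark round with gold flakes, at scene (317,205).

Emit:
{"api": "step_arm", "payload": {"motion": [[[0.03,0.0004,0,0,0,0],[0.03,0,0,0,0,0],[0.02,0,0,0,0,0],[0.009,0,0,0,0,0],[0.0035,0,0,0,0,0],[0,0,0,0,0,0],[0,0,0,0,0,0]]]}}

```text
time_s: 19.02
ee_pos: [0.5445, 0.0671, 0.0098]
eef_rot: [-0.02, 1.57, 0.04]
force: [-0.4, 0.3, 0.2]
grip_width: 0.0496
```

Emit:
{"api": "step_arm", "payload": {"motion": [[[0,0,0,0,0,0],[0,0,0,0,0,0],[0,0,0,0,0,0],[0,0,0,0,0,0],[0,0,0,0,0,0],[0,0,0,0,0,0]]], "fingers": 0.02}}

```text
time_s: 19.77
ee_pos: [0.5442, 0.0672, 0.0093]
eef_rot: [-0.155, 1.571, -0.095]
force: [0.0, 1.0, 3.4]
grip_width: 0.0292
```

Emit:
{"api": "step_arm", "payload": {"motion": [[[-0.01,0,0,0,0,0],[-0.02,0,0,0,0,0],[-0.03,0,0,0,0,0],[0,0,0,0,0,0],[0,0,0,0,0,0]]]}}

```text
time_s: 20.4
ee_pos: [0.5437, 0.0671, 0.0686]
eef_rot: [3.124, 1.57, -3.099]
force: [0.5, -0.2, -1.3]
grip_width: 0.0295
```

```bash
python3 -c "
from plan import *
plan(*place(16),12,93.4)"
python3 - <<'E'
from h import *
c=camera("scene");p=c["pixels"][:,:,::-1]; cv2.imwrite("pics/s9.png",cv2.resize(p[130:250,250:390],None,fx=5,fy=5,interpolation=cv2.INTER_CUBIC))
E
```

```text
t 20.4 at [543.7  67.1  68.6] phi 93.4 tilt x [-8.e-04 -0.e+00 -1.e+00] q1,q6 [ 0.06 -1.57] F [ 0.5 -0.2 -1.3] w 29.5
 turn(rotvec tool) [ 0.04 -0.04 -0.  ]  then shift in turned tool axes mm [  56.6 -372.6  -54.9] world [ -32.7 -375.2  -56.6]
```

View pics/s9.png

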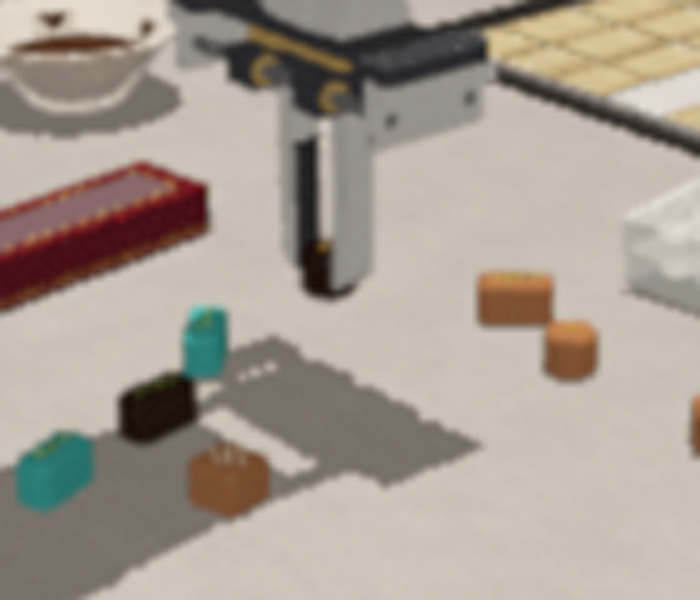

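The round praline is held at 29.5 mm.

Emit:
{"api": "step_arm", "payload": {"motion": [[[0,-0.0414,-0.0061,0,0,0],[0,-0.0414,-0.0061,0,0,0],[0,-0.0414,-0.0061,0,0,0],[0,-0.0414,-0.0061,0,0,0],[0,-0.0414,-0.0061,0,0,0],[0,-0.0414,-0.0061,0,0,0],[0,-0.0414,-0.0061,0,0,0],[0,-0.0414,-0.0061,0,0,0],[0,-0.0414,-0.0061,0,0,0],[0,0,0,0,0,0],[0.025,0,0,0,0,0],[0,0,0,0,0,0]]]}}

```text
time_s: 21.95
ee_pos: [0.5106, -0.3067, 0.042]
eef_rot: [2.462, 1.566, 2.523]
force: [-0.1, -1.1, -0.0]
grip_width: 0.0296
```

```bash
python3 -c "
from plan import *
plan(*place(16),12.3,93.4)"
python3 - <<'E'
from h import *
c=camera("scene");p=c["pixels"][:,:,::-1]; cv2.imwrite("pics/s10.png",cv2.resize(p[230:320,330:460],None,fx=6,fy=6,interpolation=cv2.INTER_CUBIC))
E
```

```text
t 21.95 at [ 510.6 -306.7   42. ] phi 93.5 tilt x [-0.0037  0.0026 -1.    ] q1,q6 [-0.6  -2.23] F [-0.1 -1.1 -0. ] w 29.6
 turn(rotvec tool) [ 0.07 -0.2  -0.16]  then shift in turned tool axes mm [29.7 -1.4  0.3] world [  0.4  -1.4 -29.7]
```

View pics/s10.png

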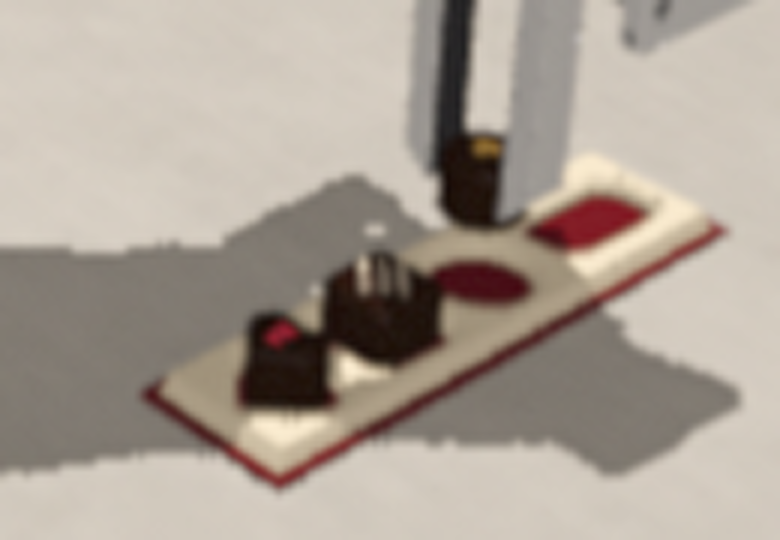

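Emit:
{"api": "step_arm", "payload": {"motion": [[[0.01,-0.001,0,0,0,0],[0.009,0,0,0,0,0],[0.004,0,0,0,0,0],[0.003,0,0,0,0,0],[0,0,0,0,0,0],[0,0,0,0,0,0]]]}}

```text
time_s: 22.75
ee_pos: [0.5118, -0.3091, 0.0184]
eef_rot: [-0.731, 1.57, -0.671]
force: [0.2, -0.1, -0.7]
grip_width: 0.0295
```

Emit:
{"api": "step_arm", "payload": {"motion": [[[0.002,0,0,0,0,0],[0.001,0,0,0,0,0],[0.0005,0,0,0,0,0],[0,0,0,0,0,0],[0,0,0,0,0,0]]]}}

```text
time_s: 23.38
ee_pos: [0.5117, -0.3091, 0.0147]
eef_rot: [-0.561, 1.571, -0.501]
force: [0.2, 0.7, -0.3]
grip_width: 0.0294
```

Emit:
{"api": "step_arm", "payload": {"motion": [[[0,0.001,-0.0005,0,0,0],[0.0015,0,0,0,0,0],[0.001,0,0,0,0,0],[0.0005,0,0,0,0,0],[0,0,0,0,0,0],[0,0,0,0,0,0]]]}}

```text
time_s: 24.12
ee_pos: [0.5112, -0.3081, 0.0121]
eef_rot: [-0.329, 1.571, -0.269]
force: [-2.0, 2.0, 6.7]
grip_width: 0.0293
```

Emit:
{"api": "step_arm", "payload": {"motion": [[[0,0,0,0,0,0],[0,0,0,0,0,0],[0,0,0,0,0,0],[-0.02,0,0,0,0,0],[-0.03,0,0,0,0,0],[-0.04,0,0,0,0,0],[0,0,0,0,0,0],[0,0,0,0,0,0]]], "fingers": 0.045}}

```text
time_s: 25.12
ee_pos: [0.511, -0.308, 0.1018]
eef_rot: [0.024, 1.571, 0.085]
force: [-0.1, -0.5, -1.6]
grip_width: 0.045
```

```bash
python3 plan.py 449.8 88.2 9 101.9
```

```text
t 25.12 at [ 511.  -308.   101.8] phi 93.4 tilt x [ 1.e-04  0.e+00 -1.e+00] q1,q6 [-0.6  -2.23] F [-0.1 -0.5 -1.6] w 45.0
 turn(rotvec tool) [-8.46  0.    0.  ]  then shift in turned tool axes mm [ 92.8 400.3  21.8] world [-61.2 396.2 -92.8]
```

Emit:
{"api": "step_arm", "payload": {"motion": [[[0,0,0,-8.5,0,0],[0,0.05,0.0027,0,0,0],[0,0.05,0.0027,0,0,0],[0,0.05,0.0027,0,0,0],[0,0.05,0.0027,0,0,0],[0,0.05,0.0027,0,0,0],[0,0.05,0.0027,0,0,0],[0,0.05,0.0027,0,0,0],[0,0.05,0.0027,0,0,0],[0,0,0,0,0,0],[0,0,0,0,0,0],[0,0,0,0,0,0]]]}}

```text
time_s: 26.62
ee_pos: [0.4496, 0.0867, 0.1014]
eef_rot: [-3.092, 1.57, -2.885]
force: [0.0, -0.4, 0.2]
grip_width: 0.0449
```

```bash
python3 plan.py 449.8 88.2 9 101.9
python3 - <<'E'
from h import *
c=camera("scene");p=c["pixels"][:,:,::-1]; cv2.imwrite("pics/s11.png",cv2.resize(p[170:320,240:460],None,fx=3.6,fy=3.6,interpolation=cv2.INTER_CUBIC))
E
```

```text
t 26.62 at [449.6  86.7 101.4] phi 101.9 tilt x [-6.e-04 -1.e-04 -1.e+00] q1,q6 [ 0.11 -1.67] F [ 0.  -0.4  0.2] w 44.9
 turn(rotvec tool) [-0.04 -0.03  0.  ]  then shift in turned tool axes mm [92.4  1.4  0.5] world [  0.2   1.5 -92.4]
```

View pics/s11.png

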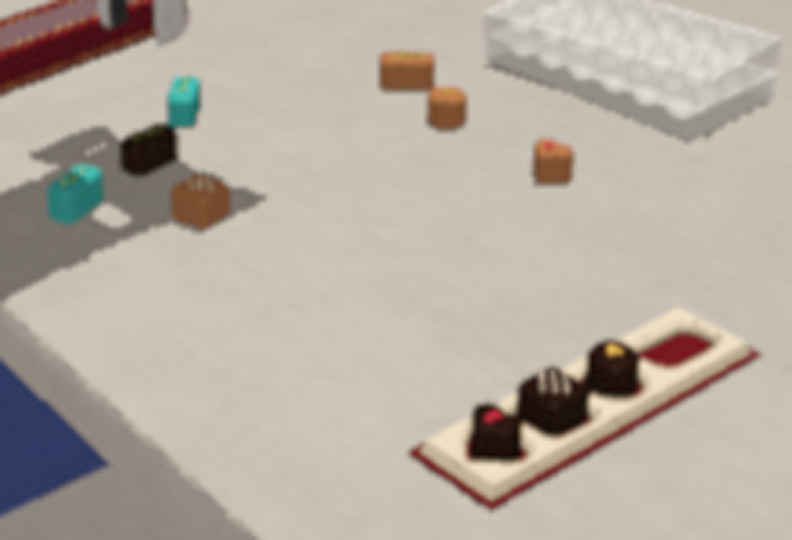

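The candidates for the baton, in scene pixels, are dark with green crumbs at (281,211), turquoise at (291,198) and (261,224), and milk at (353,190). Only the one at (281,211) is nearly black, and it is the one under the gripper.

Emit:
{"api": "step_arm", "payload": {"motion": [[[0.03,0.001,0.0003,0,0,0],[0.03,0,0,0,0,0],[0.02,0,0,0,0,0],[0.009,0,0,0,0,0],[0.0035,0,0,0,0,0],[0,0,0,0,0,0],[0,0,0,0,0,0]]]}}

```text
time_s: 27.55
ee_pos: [0.45, 0.0888, 0.0098]
eef_rot: [-0.095, 1.57, 0.113]
force: [0.4, 0.5, 0.9]
grip_width: 0.0446
```

Emit:
{"api": "step_arm", "payload": {"motion": [[[0,0,0,0,0,0],[0,0,0,0,0,0],[0,0,0,0,0,0],[0,0,0,0,0,0],[0,0,0,0,0,0],[0,0,0,0,0,0]]], "fingers": 0.012}}

```text
time_s: 28.3
ee_pos: [0.4497, 0.0888, 0.0092]
eef_rot: [-0.323, 1.571, -0.115]
force: [-1.4, 0.7, 3.1]
grip_width: 0.0215
```

Emit:
{"api": "step_arm", "payload": {"motion": [[[-0.01,0,0,0,0,0],[-0.02,0,0,0,0,0],[-0.03,0,0,8.5,0,0],[0,0,0,0,0,0],[0,0,0,0,0,0],[0,0,0,0,0,0]]]}}

```text
time_s: 29.05
ee_pos: [0.4491, 0.0887, 0.0683]
eef_rot: [-3.06, 1.569, -2.999]
force: [0.2, 0.5, -1.0]
grip_width: 0.0219
```

```bash
python3 -c "
from plan import *
plan(*place(71.5),12,93.4)"
python3 - <<'E'
from h import *
c=camera("scene");p=c["pixels"][:,:,::-1]; cv2.imwrite("pics/s12.png",cv2.resize(p[130:250,230:370],None,fx=5,fy=5,interpolation=cv2.INTER_CUBIC))
E
```

```text
t 29.05 at [449.1  88.7  68.3] phi 93.5 tilt x [-1.5e-03 -2.0e-04 -1.0e+00] q1,q6 [ 0.11 -1.52] F [ 0.2  0.5 -1. ] w 21.9
 turn(rotvec tool) [ 0.12 -0.09  0.01]  then shift in turned tool axes mm [  56.3 -399.7   93.7] world [ 117.3 -393.5  -56.3]
```

View pics/s12.png

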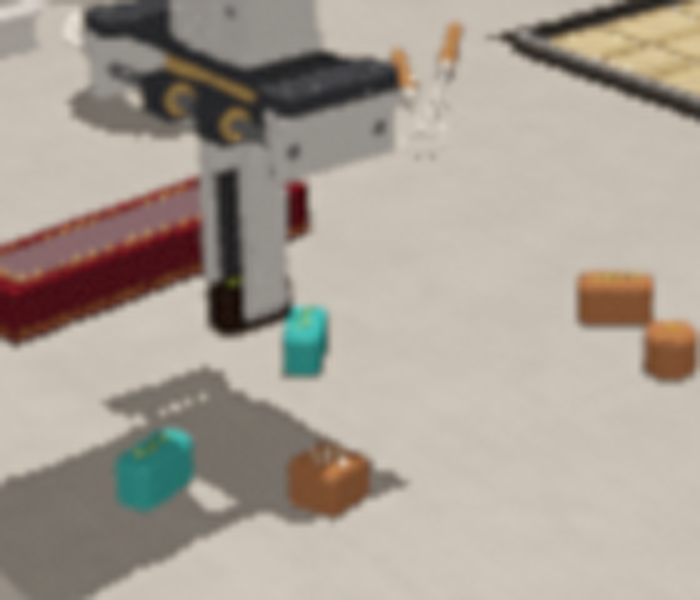

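Emit:
{"api": "step_arm", "payload": {"motion": [[[0,-0.04,0.0094,0,0,0],[0,-0.04,0.0094,0,0,0],[0,-0.04,0.0094,0,0,0],[0,-0.04,0.0094,0,0,0],[0,-0.04,0.0094,0,0,0],[0,-0.04,0.0094,0,0,0],[0,-0.04,0.0094,0,0,0],[0,-0.04,0.0094,0,0,0],[0,-0.04,0.0094,0,0,0],[0,-0.04,0.0094,0,0,0],[0,0,0,0,0,0],[0,0,0,0,0,0]]]}}

```text
time_s: 30.6
ee_pos: [0.567, -0.3043, 0.0683]
eef_rot: [2.467, 1.569, 2.528]
force: [0.4, 0.9, 0.2]
grip_width: 0.0221
```

Emit:
{"api": "step_arm", "payload": {"motion": [[[0.02,0,0,0,0,0],[0.008,0,0,0,0,0],[0,0,0,0,0,0],[0,0,0,0,0,0]]]}}

```text
time_s: 31.1
ee_pos: [0.5676, -0.3048, 0.0414]
eef_rot: [-0.608, 1.57, -0.548]
force: [0.8, 0.2, -0.6]
grip_width: 0.0215
```

```bash
python3 -c "
from plan import *
plan(*place(71.5),12.2,93.4)"
python3 - <<'E'
from h import *
c=camera("scene");p=c["pixels"][:,:,::-1]; cv2.imwrite("pics/s13.png",cv2.resize(p[230:320,330:460],None,fx=6,fy=6,interpolation=cv2.INTER_CUBIC))
E
```

```text
t 31.1 at [ 567.6 -304.8   41.4] phi 93.4 tilt x [ 3.e-04 -2.e-04 -1.e+00] q1,q6 [-0.55 -2.18] F [ 0.8  0.2 -0.6] w 21.5
 turn(rotvec tool) [0.05 0.02 0.01]  then shift in turned tool axes mm [29.2  0.1 -1.2] world [ -1.2   0.1 -29.2]
```

View pics/s13.png

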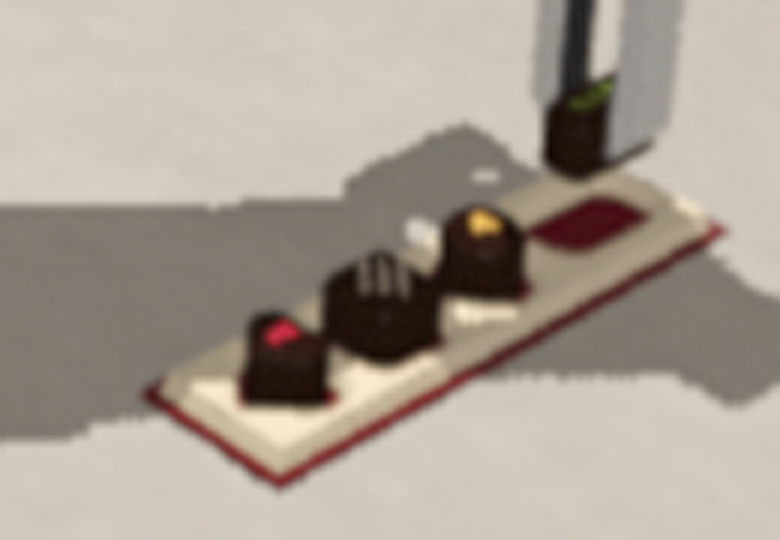

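Emit:
{"api": "step_arm", "payload": {"motion": [[[0.01,0,-0.001,0,0,0],[0.009,0,0,0,0,0],[0.004,0,0,0,0,0],[0.002,0,0,0,0,0],[0,0,0,0,0,0],[0,0,0,0,0,0]]]}}

```text
time_s: 31.9
ee_pos: [0.5666, -0.305, 0.0164]
eef_rot: [-0.618, 1.57, -0.558]
force: [0.8, 0.7, 0.9]
grip_width: 0.0217
```

Emit:
{"api": "step_arm", "payload": {"motion": [[[0.002,0,0,0,0,0],[0.001,0,0,0,0,0],[0.0005,0,0,0,0,0],[0,0,0,0,0,0],[0,0,0,0,0,0]]]}}

```text
time_s: 32.52
ee_pos: [0.5665, -0.305, 0.0127]
eef_rot: [-0.735, 1.571, -0.675]
force: [-0.1, 0.6, 0.3]
grip_width: 0.0218
```

Emit:
{"api": "step_arm", "payload": {"motion": [[[0.0005,0,0,0,0,0],[0.0004,0,0,0,0,0],[0,0,0,0,0,0],[0,0,0,0,0,0]]]}}

```text
time_s: 33.02
ee_pos: [0.5665, -0.305, 0.0123]
eef_rot: [-0.809, 1.571, -0.749]
force: [-2.4, 0.8, 5.3]
grip_width: 0.0219
```

Emit:
{"api": "step_arm", "payload": {"motion": [[[0,0,0,0,0,0],[0,0,0,0,0,0],[0,0,0,0,0,0],[-0.02,0,0,0,0,0],[-0.03,0,0,0,0,0],[-0.04,0,0,0,0,0],[0,0,0,0,0,0],[0,0,0,0,0,0]]], "fingers": 0.045}}

```text
time_s: 34.02
ee_pos: [0.5664, -0.3049, 0.1021]
eef_rot: [-0.629, 1.571, -0.569]
force: [0.2, -0.1, -0.3]
grip_width: 0.045
```

```bash
python3 plan.py 498 302 14 100
```

```text
t 34.02 at [ 566.4 -304.9  102.1] phi 93.4 tilt x [ 2.e-04 -1.e-04 -1.e+00] q1,q6 [-0.55 -2.18] F [ 0.2 -0.1 -0.3] w 45.0
 turn(rotvec tool) [-6.56  0.01  0.01]  then shift in turned tool axes mm [ 88.1 609.5  38.1] world [-68.4 606.9 -88.1]
```

Emit:
{"api": "step_arm", "payload": {"motion": [[[0,0,0,-6.6,0,0],[0,0.055,0.0035,0,0,0],[0,0.055,0.0035,0,0,0],[0,0.055,0.0035,0,0,0],[0,0.055,0.0035,0,0,0],[0,0.055,0.0035,0,0,0],[0,0.055,0.0035,0,0,0],[0,0.055,0.0035,0,0,0],[0,0.055,0.0035,0,0,0],[0,0.055,0.0035,0,0,0],[0,0.055,0.0035,0,0,0],[0,0.055,0.0035,0,0,0]]], "fingers": 0.092}}

```text
time_s: 35.52
ee_pos: [0.498, 0.2991, 0.101]
eef_rot: [-2.789, 1.569, -2.614]
force: [0.7, 0.2, 0.8]
grip_width: 0.0921
```

Emit:
{"api": "step_arm", "payload": {"motion": [[[0,0,0,0,0,0],[0,0,0,0,0,0],[0,0,0,0,0,0]]]}}

```text
time_s: 35.9
ee_pos: [0.4991, 0.2964, 0.1015]
eef_rot: [-2.752, 1.57, -2.578]
force: [0.4, -0.3, 0.5]
grip_width: 0.0918
```

```bash
python3 plan.py 498 302 14 100
python3 - <<'E'
from h import *
c=camera("scene");p=c["pixels"][:,:,::-1]; cv2.imwrite("pics/s14.png",cv2.resize(p[230:320,330:460],None,fx=6,fy=6,interpolation=cv2.INTER_CUBIC))
cv2.imwrite("pics/s14b.png",cv2.resize(p[80:250,200:400],None,fx=4,fy=3.5,interpolation=cv2.INTER_CUBIC))
c=camera("top");p=c["pixels"][:,:,::-1]; cv2.imwrite("pics/t14.png",cv2.resize(p[160:270,180:450],None,fx=2.9,fy=2.9,interpolation=cv2.INTER_CUBIC))
E
python3 meas2.py | grep BOX | grep "27 px \[4[01]"
```

```text
t 35.9 at [499.1 296.4 101.5] phi 100.0 tilt x [-5.e-04 -3.e-04 -1.e+00] q1,q6 [ 0.47 -1.27] F [ 0.4 -0.3  0.5] w 91.8
 turn(rotvec tool) [-0.04 -0.03  0.01]  then shift in turned tool axes mm [87.5  5.7 -0.1] world [ -1.1   5.6 -87.5]
BOX 27 px [417.6 217.5] 0.0 pca [ 494.7 -309.3] [ 494.8 -309.3] 224.7 67.4 3.5
BOX 27 px [417.6 217.5] 0.003 pca [ 494.6 -308.5] [ 494.7 -308.4] 224.1 67.2 3.5
BOX 27 px [417.6 217.5] 0.01 pca [ 494.3 -306.4] [ 494.4 -306.4] 222.7 66.8 3.5
BOX 27 px [417.6 217.5] 0.032 pca [ 493.5 -300. ] [ 493.6 -300. ] 218.2 65.4 3.5
BOX 27 px [402.5 283.6] 0.0 pca [ 491.2 -317.5] [ 499.  -307.2] 228.5 69.0 3.6
BOX 27 px [402.5 283.6] 0.003 pca [ 488.  -320.4] [ 495.8 -310.2] 227.3 68.6 3.6
BOX 27 px [402.5 283.6] 0.01 pca [ 480.6 -327.3] [ 488.3 -317.2] 224.5 67.8 3.6
BOX 27 px [402.5 283.6] 0.032 pca [ 457.4 -348.9] [ 464.7 -339.2] 215.6 65.1 3.6
```

View pics/s14.png

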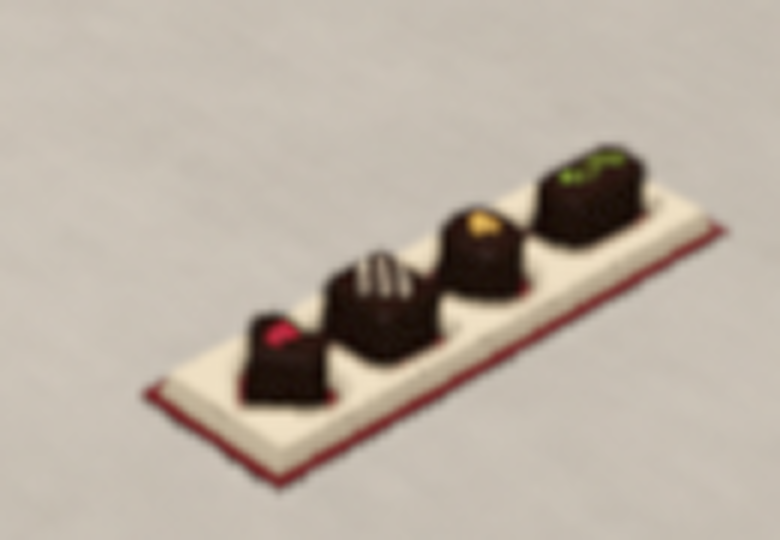

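View pics/s14b.png

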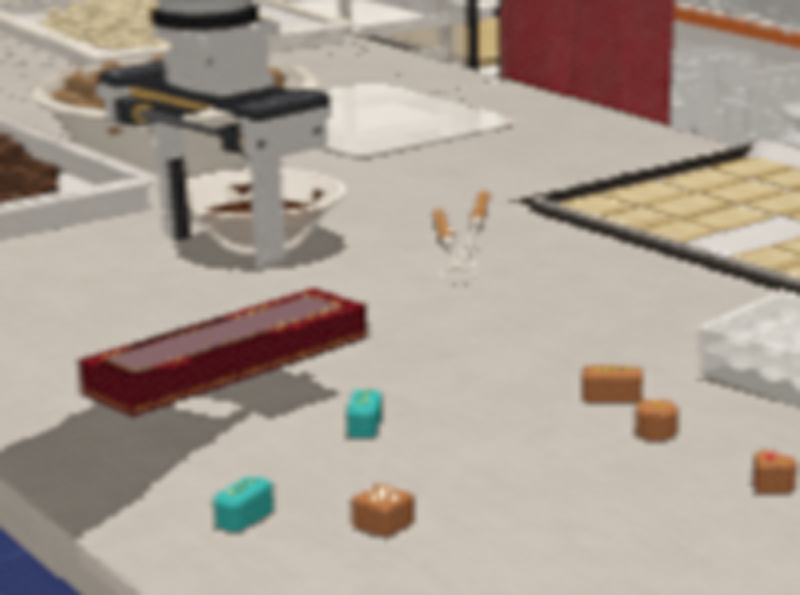

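View pics/t14.png

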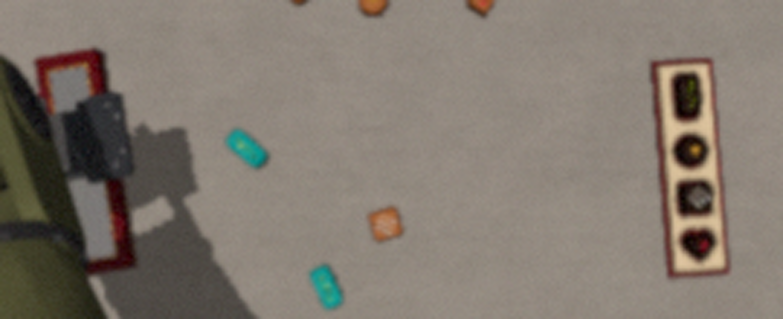

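All four dark pralines sit in their pockets and the box has not moved. Now the lid.

Emit:
{"api": "step_arm", "payload": {"motion": [[[0.03,0.0057,0,0,0,0],[0.03,0,0,0,0,0],[0.015,0,0,0,0,0],[0.0075,0,0,0,0,0],[0.005,0,0,0,0,0],[0,0,0,0,0,0],[0,0,0,0,0,0]]]}}

```text
time_s: 36.98
ee_pos: [0.4982, 0.3033, 0.0149]
eef_rot: [0.298, 1.57, 0.473]
force: [0.7, 0.3, -0.3]
grip_width: 0.0922
```

Emit:
{"api": "step_arm", "payload": {"motion": [[[0,0,0,0,0,0],[0,0,0,0,0,0],[0,0,0,0,0,0],[0,0,0,0,0,0],[0,0,0,0,0,0],[0,0,0,0,0,0]]], "fingers": 0.055, "squeeze": 8}}

```text
time_s: 37.72
ee_pos: [0.4979, 0.3031, 0.0143]
eef_rot: [-1.19, 1.571, -1.014]
force: [0.4, -0.4, 1.2]
grip_width: 0.0629
```

Emit:
{"api": "step_arm", "payload": {"motion": [[[-0.01,0,0,0,0,0],[-0.02,0,0,0,0,0],[-0.03,0,0,0,0,0],[-0.02,0,0,0,0,0],[0,0,0,0,0,0],[0,0,0,0,0,0]]]}}

```text
time_s: 38.48
ee_pos: [0.4975, 0.3029, 0.0935]
eef_rot: [-2.809, 1.57, -2.633]
force: [-0.8, 0.1, -0.8]
grip_width: 0.0628
```

```bash
python3 plan.py 495 -309 16 93.4
python3 - <<'E'
from h import *
c=camera("scene");p=c["pixels"][:,:,::-1]; 
cv2.imwrite("pics/s15.png",cv2.resize(p[80:250,200:400],None,fx=4,fy=3.5,interpolation=cv2.INTER_CUBIC))
c=camera("top");p=c["pixels"][:,:,::-1]; cv2.imwrite("pics/t15.png",cv2.resize(p[160:270,180:450],None,fx=2.9,fy=2.9,interpolation=cv2.INTER_CUBIC))
E
```

```text
t 38.48 at [497.5 302.9  93.5] phi 100.0 tilt x [-9.e-04 -5.e-04 -1.e+00] q1,q6 [ 0.48 -1.26] F [-0.8  0.1 -0.8] w 62.8
 turn(rotvec tool) [ 6.64 -0.05  0.02]  then shift in turned tool axes mm [  77.5 -610.7  -38.8] world [  -2.5 -611.9  -77.5]
```

View pics/s15.png

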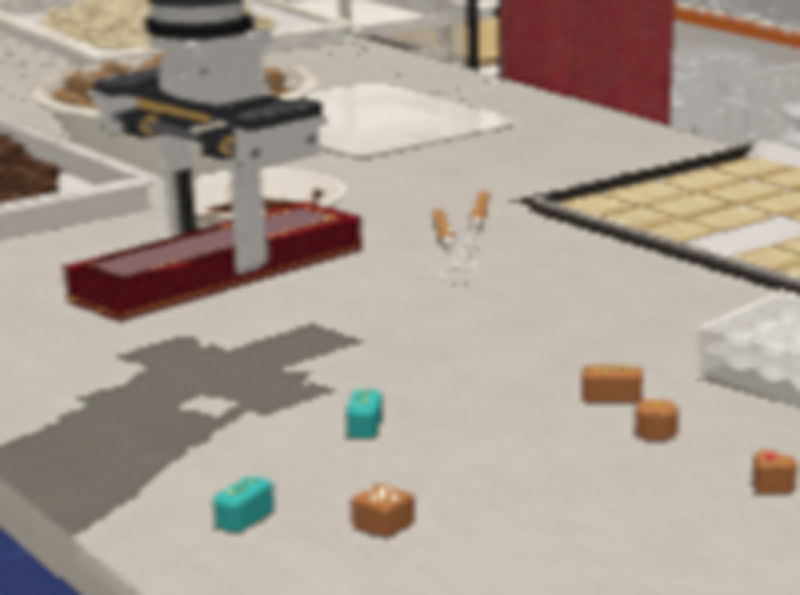

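View pics/t15.png

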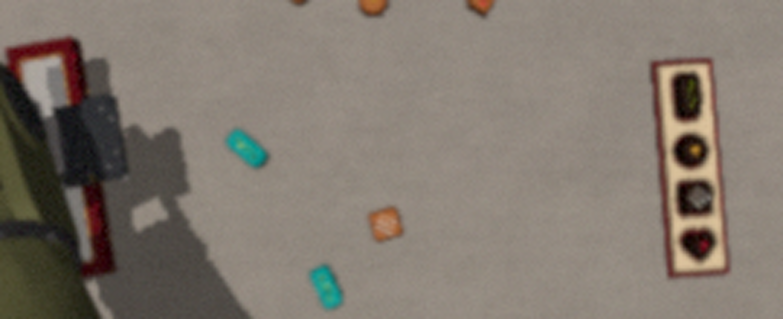

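The lid hangs level. I carry it over.

Emit:
{"api": "step_arm", "payload": {"motion": [[[0,0,0,6.6,0,0],[0,-0.03,-0.002,0,0,0],[0,-0.04,-0.0026,0,0,0],[0,-0.045,-0.003,0,0,0],[0,-0.045,-0.003,0,0,0],[0,-0.045,-0.003,0,0,0],[0,-0.045,-0.003,0,0,0],[0,-0.045,-0.003,0,0,0],[0,-0.045,-0.003,0,0,0],[0,-0.045,-0.003,0,0,0],[0,-0.045,-0.003,0,0,0],[0,-0.045,-0.003,0,0,0]]]}}

```text
time_s: 40.08
ee_pos: [0.4944, -0.1743, 0.0936]
eef_rot: [2.642, 1.57, 2.702]
force: [0.2, 0.3, 0.2]
grip_width: 0.063
```

Emit:
{"api": "step_arm", "payload": {"motion": [[[0,-0.045,-0.003,0,0,0],[0,-0.04,-0.003,0,0,0],[0,-0.03,-0.002,0,0,0],[0,-0.02,-0.001,0,0,0],[0,0,0,0,0,0],[0,0,0,0,0,0],[0,0,0,0,0,0],[0,0,0,0,0,0]]]}}

```text
time_s: 41.08
ee_pos: [0.4942, -0.3076, 0.0944]
eef_rot: [-0.412, 1.571, -0.351]
force: [-0.3, -0.5, -0.9]
grip_width: 0.0629
```

```bash
python3 plan.py 495 -309 17 93.4
python3 - <<'E'
from h import *
c=camera("scene");p=c["pixels"][:,:,::-1]; 
cv2.imwrite("pics/s16.png",cv2.resize(p[200:320,310:480],None,fx=4.6,fy=4.6,interpolation=cv2.INTER_CUBIC))
c=camera("top");p=c["pixels"][:,:,::-1]; cv2.imwrite("pics/t16.png",cv2.resize(p[150:290,350:460],None,fx=4.2,fy=4.2,interpolation=cv2.INTER_CUBIC))
E
```

```text
t 41.08 at [ 494.2 -307.6   94.4] phi 93.5 tilt x [ 1.e-04 -0.e+00 -1.e+00] q1,q6 [-0.62 -2.25] F [-0.3 -0.5 -0.9] w 62.9
 turn(rotvec tool) [0.08 0.01 0.  ]  then shift in turned tool axes mm [77.4 -1.4  0.8] world [  0.8  -1.4 -77.4]
```

View pics/s16.png

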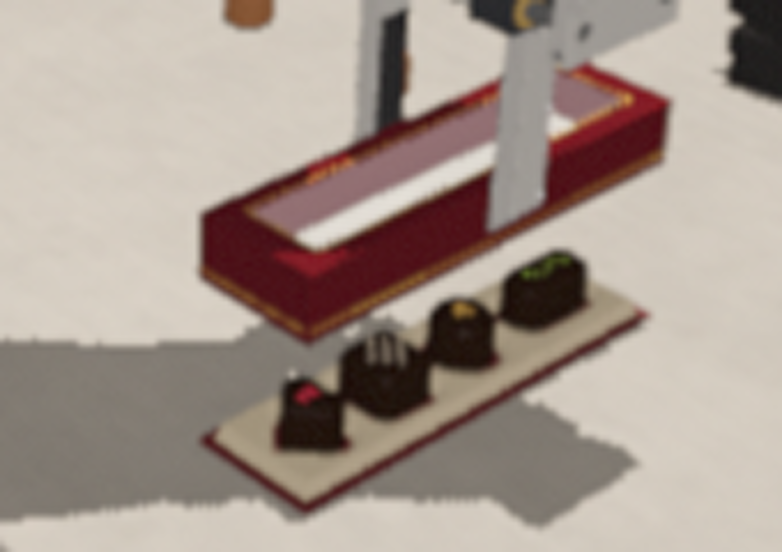

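View pics/t16.png

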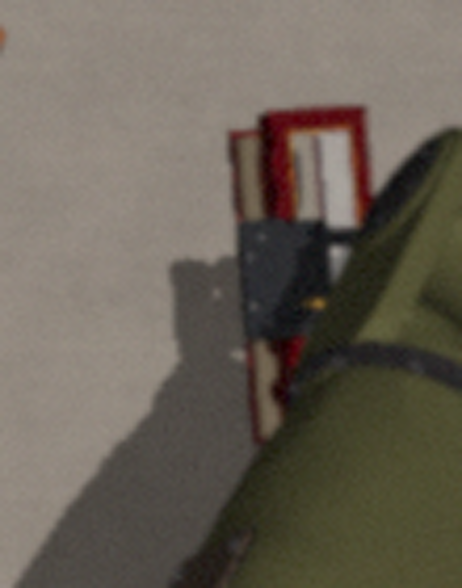

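Run:
```python
from h import *
c=camera("scene")
f=lambda l:[(310+(a+.5)/4.6-.5,200+(b+.5)/4.6-.5) for a,b in l]
L=ray(c,f([(203,276),(308,340),(663,160)]),.0801)*1000
P=ray(c,f([(205,440),(307,512),(646,318)]),.0)*1000
print(L.round(1),P.round(1)); a=np.radians(3.4)
for Q in (L,P):
    m=(Q[0]+Q[2])/2; print("centre from diagonal",m.round(1),"len",np.hypot(*(Q[2]-Q[1])).round(1),"w",np.hypot(*(Q[1]-Q[0])).round(1),"yaw",np.degrees(np.arctan2(*(Q[2]-Q[1])[::-1])).round(1))
```

```text
[[ 385.1 -284.2]
 [ 388.7 -343.5]
 [ 607.1 -330.7]] [[ 386.6 -286.3]
 [ 389.3 -347.2]
 [ 605.3 -333.8]]
centre from diagonal [ 496.1 -307.4] len 218.8 w 59.4 yaw 3.3
centre from diagonal [ 496. -310.] len 216.4 w 61.0 yaw 3.6
```

Emit:
{"api": "step_arm", "payload": {"motion": [[[0.015,-0.0018,0.0004,0,0,0],[0.02,0,0,0,0,0],[0.015,0,0,0,0,0],[0.01,0,0,0,0,0],[0.004,0,0,0,0,0],[0,0,0,0,0,0],[0,0,0,0,0,0],[0,0,0,0,0,0]]]}}

```text
time_s: 42.22
ee_pos: [0.4947, -0.3101, 0.0307]
eef_rot: [-0.7, 1.57, -0.64]
force: [-0.6, 0.1, -1.1]
grip_width: 0.063
```

```bash
python3 plan.py 495 -309 17.3 93.4
python3 - <<'E'
from h import *
c=camera("scene");p=c["pixels"][:,:,::-1]; 
cv2.imwrite("pics/s17.png",cv2.resize(p[220:320,330:480],None,fx=5.2,fy=5.2,interpolation=cv2.INTER_CUBIC))
E
```

```text
t 42.23 at [ 494.7 -310.1   30.7] phi 93.4 tilt x [ 6.e-04 -4.e-04 -1.e+00] q1,q6 [-0.62 -2.25] F [-0.6  0.1 -1.1] w 63.0
 turn(rotvec tool) [0.04 0.03 0.03]  then shift in turned tool axes mm [13.4  1.1  0.4] world [  0.3   1.1 -13.4]
```

View pics/s17.png

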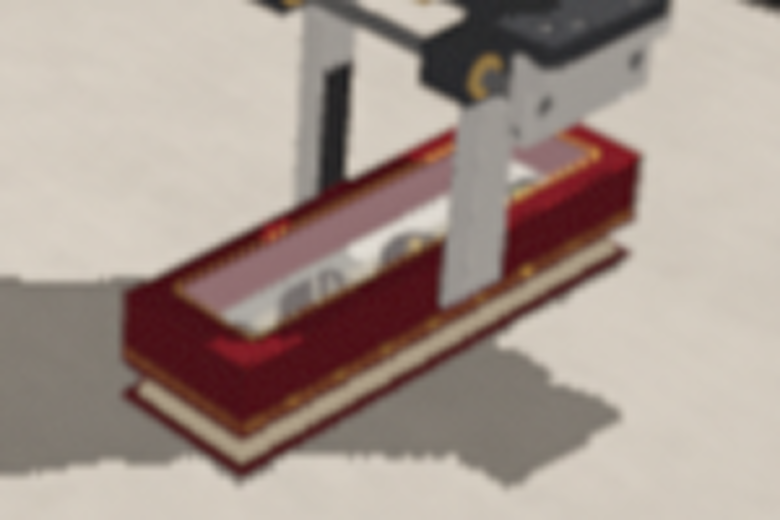

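Run:
```python
from h import *
c=camera("scene")
f=lambda l:[(330+(a+.5)/5.2-.5,220+(b+.5)/5.2-.5) for a,b in l]
L=ray(c,f([(122,363),(242,436),(636,220)]),.0164)*1000
P=ray(c,f([(123,396),(241,480),(630,255)]),.0)*1000
for Q in (L,P):
    m=(Q[0]+Q[2])/2; print(Q.round(1).tolist(),"centre",m.round(1),"len",np.hypot(*(Q[2]-Q[1])).round(1),"w",np.hypot(*(Q[1]-Q[0])).round(1),"yaw",np.degrees(np.arctan2(*(Q[2]-Q[1])[::-1])).round(1))
```

```text
[[382.3, -287.8], [388.9, -346.1], [607.5, -334.6]] centre [ 494.9 -311.2] len 218.9 w 58.7 yaw 3.0
[[384.2, -286.5], [386.8, -348.9], [606.8, -334.4]] centre [ 495.5 -310.4] len 220.5 w 62.5 yaw 3.8
```

The lid is over the base to within about 1 mm. I lower it slowly.

Emit:
{"api": "step_arm", "payload": {"motion": [[[0.003,0.0007,0.0004,0,0,0],[0.003,0,0,0,0,0],[0.002,0,0,0,0,0],[0,0,0,0,0,0],[0,0,0,0,0,0]]]}}

```text
time_s: 42.95
ee_pos: [0.4949, -0.3093, 0.0223]
eef_rot: [-0.706, 1.571, -0.646]
force: [0.1, 0.2, -1.4]
grip_width: 0.0628
```

Emit:
{"api": "step_arm", "payload": {"motion": [[[0.002,0,0,0,0,0],[0.0015,0,0,0,0,0],[0.001,0,0,0,0,0],[0,0,0,0,0,0],[0,0,0,0,0,0]]]}}

```text
time_s: 43.58
ee_pos: [0.4949, -0.3093, 0.0178]
eef_rot: [-0.895, 1.571, -0.835]
force: [0.3, 0.1, -0.1]
grip_width: 0.0623
```

Emit:
{"api": "step_arm", "payload": {"motion": [[[0.0007,0,0,0,0,0],[0.0005,0,0,0,0,0],[0,0,0,0,0,0],[0,0,0,0,0,0]]]}}

```text
time_s: 44.08
ee_pos: [0.4949, -0.3093, 0.0173]
eef_rot: [-0.687, 1.57, -0.627]
force: [-3.2, 2.7, 8.1]
grip_width: 0.0624
```

Contact came at the expected height, with the rim at z = 3 and 8 N. I release it and look.

Emit:
{"api": "step_arm", "payload": {"motion": [[[0,0,0,0,0,0],[0,0,0,0,0,0],[0,0,0,0,0,0],[0,0,0,0,0,0],[-0.02,0,0,0,0,0],[-0.04,0,0,0,0,0],[-0.05,0,0,0,0,0],[-0.06,0,0,0,0,0],[0,0.05,0,0,0,0],[0,0.06,0,0,0,0],[0,0.06,0,0,0,0],[0,0,0,0,0,0]]], "fingers": 0.092}}

```text
time_s: 45.58
ee_pos: [0.4845, -0.1366, 0.1869]
eef_rot: [0.227, 1.57, 0.291]
force: [0.2, -0.9, -0.0]
grip_width: 0.0919
```

Emit:
{"api": "step_arm", "payload": {"motion": [[[0,0.06,0,0,0,0],[0,0.06,0,0,0,0],[0,0,0,0,0,0],[0,0,0,0,0,0]]]}}

```text
time_s: 46.08
ee_pos: [0.4777, -0.0206, 0.1866]
eef_rot: [-1.181, 1.57, -1.121]
force: [0.4, -0.1, -0.6]
grip_width: 0.0922
```

Run:
```python
from h import *
c=camera("scene");p=c["pixels"][:,:,::-1]; 
cv2.imwrite("pics/s18.png",cv2.resize(p[220:320,330:480],None,fx=5.2,fy=5.2,interpolation=cv2.INTER_CUBIC)); cv2.imwrite("pics/s18f.png",p)
c=camera("top");p=c["pixels"][:,:,::-1]; cv2.imwrite("pics/t18.png",cv2.resize(p[160:270,370:460],None,fx=5,fy=5,interpolation=cv2.INTER_CUBIC)); cv2.imwrite("pics/t18f.png",p)
```

```text
(no output)
```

View pics/s18.png

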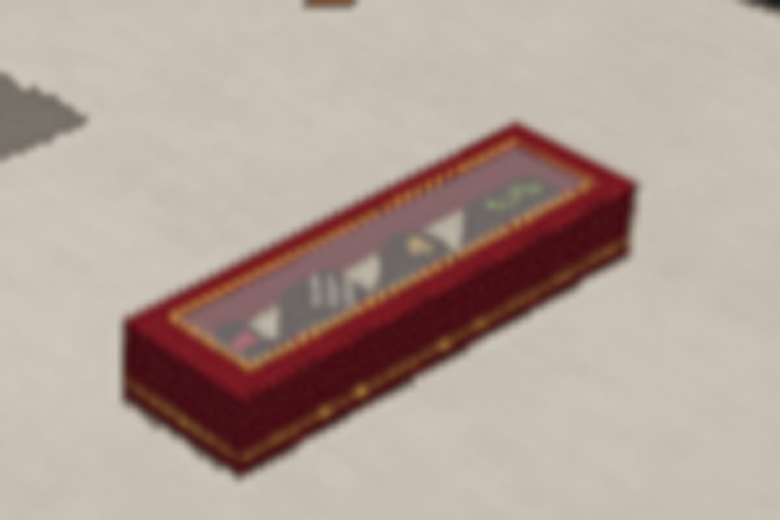

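View pics/t18.png

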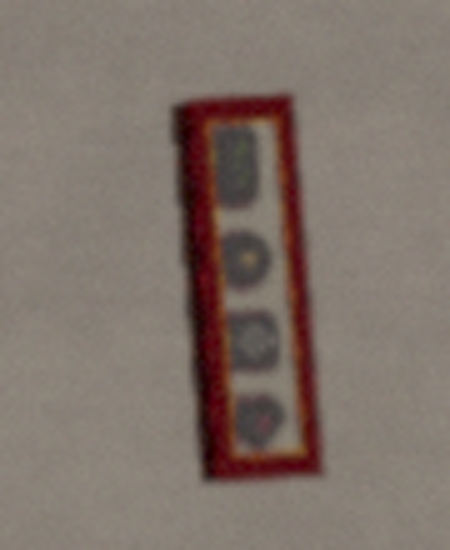

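View pics/t18f.png

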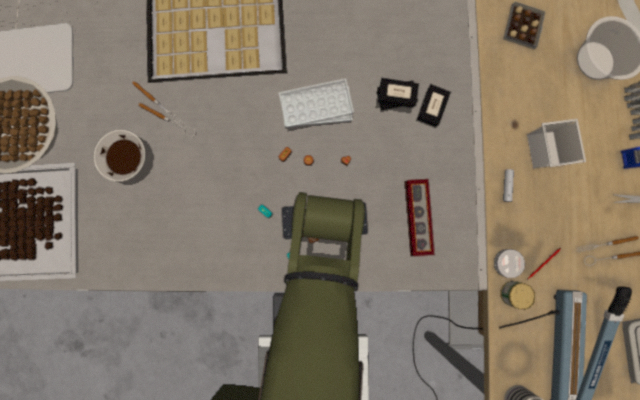

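The four dark pralines show through the window and the lid looks flush, with the gold line parallel to the plate. I check its top height (35 mm if home) at the corners from both views.

Run:
```python
from h import *
s,t=camera("scene"),camera("top")
fs=lambda a,b:(330+(a+.5)/5.2-.5,220+(b+.5)/5.2-.5)
ft=lambda a,b:(370+(a+.5)/5-.5,160+(b+.5)/5-.5)
# corners: near/-x-y, -x+y, +x-y
S=[fs(242,396),fs(124,320),fs(637,186),fs(515,122)]; T=[ft(323,472),ft(210,480),ft(291,95),ft(187,103)]
for i in range(4):
    best=min(np.arange(.02,.05,.0005),key=lambda z:np.hypot(*(ray(s,S[i],z)-ray(t,T[i],z))[0]))
    print("tri z",best*1000,ray(t,T[i],best).round(4),"resid",np.hypot(*(ray(s,S[i],best)-ray(t,T[i],best))[0]).round(4))
for z in (.035,.041):
    W=ray(s,S,z)*1000; V=ray(t,T,z)*1000
    for n,Q in(("s",W),("t",V)): print(z,n,"len",np.hypot(*(Q[2]-Q[0])).round(1),"w",np.hypot(*(Q[1]-Q[0])).round(1),"cen",Q.mean(0).round(1),)
# scene vertical extent
for a,b in ((fs(242,396),fs(242,476)),(fs(124,320),fs(124,401)),(fs(636,186),fs(632,256))):
    p=ray(s,b,0.)[0]; E=s["extrinsics"]; z=min(np.arange(.02,.06,.0005),key=lambda z:np.hypot(*(ray(s,a,z)[0]-p))); print("height over plate foot",z)
```

```text
tri z 33.500000000000014 [[ 0.388  -0.3457]] resid 0.0004
tri z 31.00000000000001 [[ 0.3837 -0.2808]] resid 0.0037
tri z 32.000000000000014 [[ 0.6056 -0.3323]] resid 0.0017
tri z 34.000000000000014 [[ 0.6004 -0.2705]] resid 0.0027
0.035 s len 216.1 w 59.6 cen [ 493.4 -311.2]
0.035 t len 217.5 w 65.6 cen [ 494.4 -306.6]
0.041 s len 213.6 w 58.9 cen [ 486.6 -317.6]
0.041 t len 216.3 w 65.2 cen [ 494.2 -304.8]
height over plate foot 0.03450000000000002
height over plate foot 0.03600000000000002
height over plate foot 0.032500000000000015
```

Run:
```python
from station import *
print(ticket.hand_in(), get_obs()["time_s"])
```

```text
the job is handed in; nothing more can be done
the job is handed in; nothing more can be done
```

The four dark pralines are in their pockets in the order heart, square, round, baton, and the lid is closed on the base. I handed the job in at about 46 s. The milk pralines and the turquoise look-alikes were not touched.

**Pralines:** Each was lowered until it touched the pocket floor, with readings of 3 to 7 N at the expected floor height. A picture taken before the lid went on showed all four upright.

**Lid:** It met the plate at about 8 N with its rim at z = 3, the height it should have when closed. All four dark pralines show through the window.

**Checks that disagreed:**
- **Lid height:** Measured up from the foot of the plate in the scene view, the top came out at 32.5 to 36 mm, against 35 when home. Triangulating its corners from both views gave 31 to 34 mm with residuals up to 4 mm, which is coarse. Neither fits a lid resting on the insert, which would be at about 42.
- **Box position:** The two cameras differed by about 2 mm on where the base lay. That was within the clearance.

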